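Put the mixed-up lids back on their own turned boxes

TASK

The lids of the four turned wooden boxes have been mixed up: put every lid back on the box of its own colour, fully seated in the mouth, with the boxes left standing where they are. A lid may wait on the empty cork pad meanwhile. Set each lid down, do not let it drop.

Things in the scene. Friction and masses are not known exactly. Their poses are not given: they have to be found in the camera images.
- maple_lid_center (a point): The pale maple lid: round, loose, 51 mm tall, about 60 g; the point is its centre, half-way up, z up its axis. Knob to grip: plain cylinder 22 mm across, from 8.5 mm below to 25.5 mm above the point. Flange 78 mm across, its top 8.5 and underside 15.5 mm below. Under it a tapered spigot 10 mm deep, 63 mm across narrowing to 54. It starts on a box of another colour; yaw means nothing.
- walnut_lid_center (a point): The dark brown walnut lid: round, loose, 51 mm tall, about 60 g; the point is its centre, half-way up, z up its axis. Knob to grip: plain cylinder 22 mm across, from 8.5 mm below to 25.5 mm above the point. Flange 78 mm across, its top 8.5 and underside 15.5 mm below. Under it a tapered spigot 10 mm deep, 63 mm across narrowing to 54. It starts on a box of another colour; yaw means nothing.
- red_lid_center (a point): The red-stained lid: round, loose, 51 mm tall, about 60 g; the point is its centre, half-way up, z up its axis. Knob to grip: plain cylinder 22 mm across, from 8.5 mm below to 25.5 mm above the point. Flange 78 mm across, its top 8.5 and underside 15.5 mm below. Under it a tapered spigot 10 mm deep, 63 mm across narrowing to 54. It starts on a box of another colour; yaw means nothing.
- blue_lid_center (a point): The blue-stained lid: round, loose, 51 mm tall, about 60 g; the point is its centre, half-way up, z up its axis. Knob to grip: plain cylinder 22 mm across, from 8.5 mm below to 25.5 mm above the point. Flange 78 mm across, its top 8.5 and underside 15.5 mm below. Under it a tapered spigot 10 mm deep, 63 mm across narrowing to 54. It starts on a box of another colour; yaw means nothing.
- maple_box_rim (a point): The pale maple box: round, loose, 60 mm tall, 100 mm across at the belly, 88 at the rim, about 300 g; from above a ring of its colour round the lid. The point is the centre of its open mouth, level with the rim, z up. Mouth 68 mm wide, hollow below. A seated lid's centre is 15.5 mm above this point. All boxes have one shape and any lid fits any box.
- walnut_box_rim (a point): The dark brown walnut box: round, loose, 60 mm tall, 100 mm across at the belly, 88 at the rim, about 300 g; from above a ring of its colour round the lid. The point is the centre of its open mouth, level with the rim, z up. Mouth 68 mm wide, hollow below. A seated lid's centre is 15.5 mm above this point. All boxes have one shape and any lid fits any box.
- red_box_rim (a point): The red-stained box: round, loose, 60 mm tall, 100 mm across at the belly, 88 at the rim, about 300 g; from above a ring of its colour round the lid. The point is the centre of its open mouth, level with the rim, z up. Mouth 68 mm wide, hollow below. A seated lid's centre is 15.5 mm above this point. All boxes have one shape and any lid fits any box.
- blue_box_rim (a point): The blue-stained box: round, loose, 60 mm tall, 100 mm across at the belly, 88 at the rim, about 300 g; from above a ring of its colour round the lid. The point is the centre of its open mouth, level with the rim, z up. Mouth 68 mm wide, hollow below. A seated lid's centre is 15.5 mm above this point. All boxes have one shape and any lid fits any box.
- pad_top (a point): A flat round cork pad, 120 mm across and 4 mm thick, fixed on the bench and empty at the start: a free spot where a lid may wait, standing on its spigot (its centre point then 25.5 mm above this). This point is the middle of the pad's top, z up.
Not all that is in view belongs to the job. Leave any green or pink look-alike of the part that bears blue_lid_center alone.

How it is judged:
By the outcome, as a careful person would: the job done as asked, in the order asked, and still so for the second after the job is handed in, with the robot touching nothing.
It also fails if it takes over 128 s, if anything falls off the work surface, if the arm or the gripper's body presses on something with over 40 N, if the wrist force passes 120 N, or if a joint passes its speed limit or range.

ROBOT

A 7-joint arm with a two-finger parallel gripper is mounted at the origin on the work surface. World frame = base frame: x ahead of the robot, y to its left, z up, the work surface at z = 0. Lengths are in m, angles in rad, forces in N, time in s.
With the tool pointing down it reaches from about 0.35 to 0.775 m from the base axis. Payload 3.1 kg.
Tool frame: the origin (TCP) lies midway between the tips of the shut fingers; the grasp point (between the pads) lies 19 mm behind it; z points along the fingers, y is the direction in which the jaws open and shut (so a half turn about z gives the same grasp; the last joint's range is limited). The gripper opens to 85 mm and grips with 20 to 120 N. Pads are 22 mm wide; open, the fingers measure 114 mm over their backs; the gripper's body (76 mm by 85 mm) begins 54 mm behind the grasp point. The pads swing forward as they close: fully open they stand 13 mm farther back than shut.
Start: joints at [-1.389, 0.311, 0.014, 1.512, -0.004, 1.319, -0.027], TCP at [0.122, 0.536, 0.231] pointing down, gripper open.
Joint ranges: [-2.7, 2.7], [-0.3, 1.91], [-1.27, 1.3], [0.12, 2.57], [-1.44, 4.58], [0.2, 2.03], [-3.05, 3.05]. Speed limits (rad/s): [2.79, 2.79, 3.14, 3.14, 3.14, 3.14, 3.14].

INTERFACE

Orientations are given as a 3x3 rotation matrix whose columns are the frame's x, y, z axes.
In Python, from station import readout, vision, robot gives the robot as it stands. The module is installed in compiled form; this text tells all that it offers.
- The arm moves only by the shell command python3 -m pendant 'ROWS'. ROWS is JSON, a list of rows, each an object with "dp": the shift along the tool's x, y, z in mm, a list of three; "dr": the turn, a rotation vector about the tool's x, y, z in degrees, a list of three; "claw": the gripper's target within -1 to 1 (fully open at 1, half-way at 0, shut at -1). In form: [{"dp": [dx, dy, dz], "dr": [ax, ay, az], "claw": claw}, ...]. A call has 1 to 20 rows; each row shifts and turns the pose as measured when the row begins, along the tool's axes as they then stand; what a row does not reach is not made up. A row lasts 1/12 s, in which the tool goes at most 41.7 mm and 7.16 degrees, less where a joint would pass 70% of its speed; a pose out of reach is approached as far as the arm can. A call with a gripper value outside its range is refused whole. The fingers move at their own pace and stop on an object; the grip force is fixed at half the most. Time passes only in rows, so rows that do not move let the fingers close. It gives the time, the measured TCP pose, the force and the opening at its end, in the units of the state.
- readout.get_state(): the state, without advancing time (a new reading comes with each control period).
- vision.read_camera(name): name is "side" or "top"; returns (picture, depth): 400x640x3 uint8, blue, green, red; 400x640 float32, m along the optical axis (not along the pixel's ray), 0 where there is no reading.
- vision.camera_params(name): a dict with "intrinsics" (3x3 intrinsics, pixels), "k1" (the pictures are not rectified: a ray, as slopes to the right and down, at radius r is drawn at 1 + k1 r^2 times it, then the intrinsics apply), "position" and "attitude" of the camera in the world. Camera axes: x right, y up, looking along -z (the intrinsics and any distortion apply to the point x, -y, -z); pixel columns grow to the right and rows downward; lengths in m; the calibration is good to about 2 mm. A picture is of the moment at which its call begins. camera_params takes no time and is no camera call.
- robot.finish_job(): hands the job in, once; it reports no verdict.
Trained networks look in the newest picture that a camera, given by its name, has taken for a name from the list of things; names that differ only in an ending like _2 or _b are one class to them, and where a whole thing is asked for, a point or a joint stands for the part that bears it (a point fixed in the world has none). Each returns a list of dicts, best first, with "conf" (0 to 1); they miss things now and then, are a little off and sometimes report something else, mostly with a low value. They report only what shows in the picture. A call takes as long as a camera call. They do not tell look-alikes from the thing itself.
- vision.search_frame(camera, thing): "point" ([row, column] in pixels, amid what is visible of it).
The state is a dict: "t": time; "joint_positions": joint angles; "qvel": joint speeds; "joint_efforts": joint torques, N m; "position": TCP position; "orientation": TCP orientation; "force": force on the tool from outside, world axes, zero at the start; "ft_torque": the same for the moment, N m; "gripper_width": finger opening in m.
Only numpy, scipy, OpenCV 4.12 (cv2) and the standard library are available. Lean on these libraries where they do the work, as an engineer would, in place of code of your own. Each camera call takes 0.05 s, during which the arm holds its last target.

## Working session

There is one attempt and no reset: what is moved stays moved. The work goes in short steps, Python scripts to look and compute and a shell command to move; the robot and the scene stay as the last step left them, time stands still between calls to the robot, and variables do not carry over. Pictures are saved under pics/ and viewed, and the job is handed in when it is done.

```bash
mkdir -p pics; cat > h.py <<'E'
import numpy as np,cv2
from station import readout, vision, robot
def ray(c,row,col):
    p=vision.camera_params(c);K=np.array(p["intrinsics"]);k=p["k1"]
    d=np.array([(col-K[0,2])/K[0,0],(row-K[1,2])/K[1,1]]);u=d.copy()
    for _ in range(30): u=d/(1+k*(u@u))
    R=np.array(p["attitude"])
    if R.shape!=(3,3): raise Exception(str(p))
    return np.array(p["position"]),R@np.array([u[0],-u[1],-1.0])
def at(c,row,col,depth): o,d=ray(c,row,col);return o+d*depth
def onz(c,row,col,z): o,d=ray(c,row,col);return o+d*(z-o[2])/d[2]
E
python3 - <<'E'
from h import *
print(readout.get_state())
for c in ("side","top"):
    im,d=vision.read_camera(c);cv2.imwrite(f"pics/{c}0.png",im);np.save(f"{c}0.npy",d);print(vision.camera_params(c))
    for t in ["maple_lid_center","walnut_lid_center","red_lid_center","blue_lid_center","maple_box_rim","walnut_box_rim","red_box_rim","blue_box_rim","pad_top"]:
        for r in vision.search_frame(c,t):
            q=r["point"];dd=d[int(q[0]),int(q[1])]
            print(c,t,np.round(q,1),round(r["conf"],2),np.round(at(c,*q,dd),3))
E
```

```text
{'t': 0.0, 'joint_positions': array([-1.38873175,  0.31172574,  0.01394097,  1.5130998 , -0.00439548,
        1.31916752, -0.02720998]), 'qvel': array([-0.0005087 ,  0.00045976,  0.00023477, -0.00032979,  0.00022388,
       -0.00026969,  0.00152108]), 'joint_efforts': array([ 2.52743084e-04, -3.79921854e+01,  1.45920259e-01, -2.30589652e+01,
        1.21026902e-02,  1.37885057e-02, -2.04855286e-05]), 'position': array([0.12184619, 0.53557549, 0.23020364]), 'orientation': array([[-9.75094821e-01,  2.21787952e-01, -4.41769881e-04],
       [ 2.21788375e-01,  9.75092045e-01, -2.32821346e-03],
       [-8.56033980e-05, -2.36820831e-03, -9.99997192e-01]]), 'force': array([ 1.07667543, -0.40444572, -1.05933502]), 'ft_torque': array([-0.02020297, -0.00164876,  0.02135507]), 'gripper_width': 0.08582712645483591}
{'intrinsics': array([[430.15721013,   0.        , 317.79599237],
       [  0.        , 430.15721013, 199.84517052],
       [  0.        ,   0.        ,   1.        ]]), 'k1': -0.07293219018568256, 'position': array([ 0.09143738, -0.92468063,  0.65228596]), 'attitude': array([[ 0.90859
[... 1527 characters left out ...]
lid_center [223.7 162. ] 0.57 [0.464 0.24  0.096]
top walnut_lid_center [227.6 164.2] 0.59 [0.458 0.239 0.082]
top red_lid_center [219.3 285.2] 0.96 [ 0.47  -0.01   0.104]
top blue_lid_center [133.7 348.8] 0.9 [ 0.649 -0.14   0.1  ]
top blue_lid_center [281.3 449. ] 0.8 [ 0.347 -0.347  0.048]
top blue_lid_center [311.2 404.8] 0.7 [ 0.287 -0.251  0.05 ]
top blue_lid_center [289.7 352.4] 0.63 [ 0.333 -0.145  0.051]
top maple_box_rim [236.7 176. ] 0.61 [0.442 0.219 0.064]
top walnut_box_rim [242.5 289.2] 0.91 [ 0.431 -0.016  0.049]
top blue_box_rim [153.4 232.2] 0.93 [0.621 0.106 0.062]
top blue_box_rim [225.1 164.6] 0.53 [0.463 0.238 0.085]
top pad_top [224.7 387.6] 0.79 [ 0.474 -0.229  0.002]
```

View pics/top0.png

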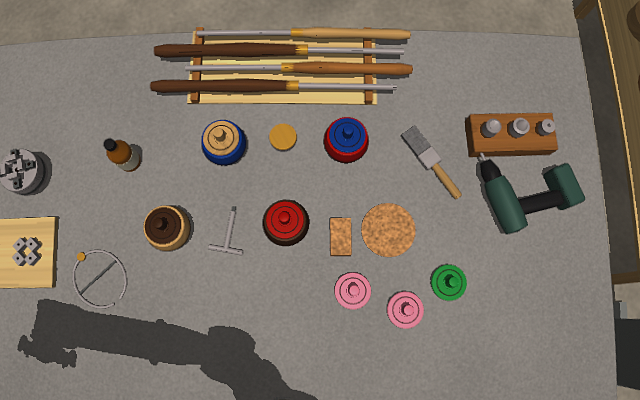

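View pics/side0.png

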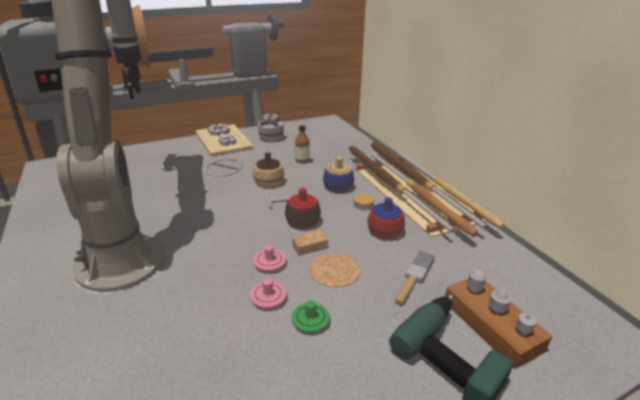

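```bash
python3 -c "
import cv2
im=cv2.imread('pics/top0.png');cv2.imwrite('pics/crop0.png',cv2.resize(im[90:340,110:490],None,fx=2,fy=2,interpolation=cv2.INTER_CUBIC))"
```

```text
(no output)
```

View pics/crop0.png

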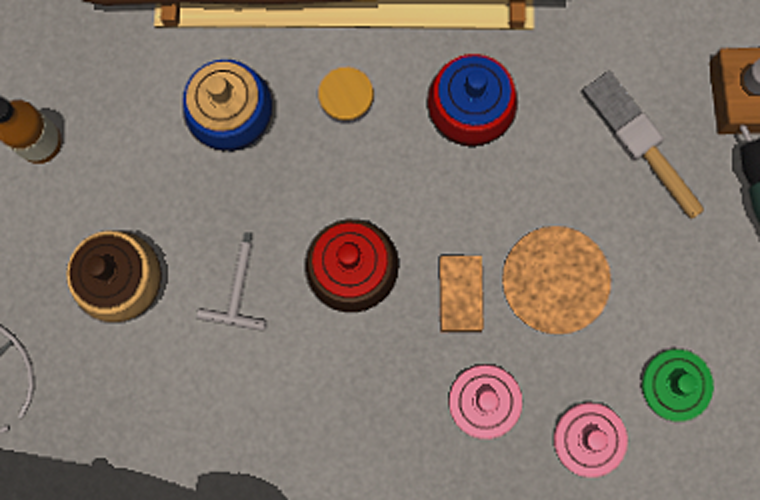

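The top picture shows maple lid on the blue box (140,222), blue lid on the red box (135,348), red lid on the walnut box (220,285), walnut lid on the maple box (226,163), and the empty round pad at (230,388). Look-alikes to leave alone are the pink lids (290,352) and (310,405), the green lid (282,449) and the cork block (236,341). Next I measure precisely.

```bash
cat >> h.py <<'E'
from scipy.optimize import least_squares
def cloud(c,d):
    p=vision.camera_params(c);K=np.array(p["intrinsics"]);k=p["k1"]
    rr,cc=np.mgrid[0:400,0:640]
    d0=np.stack([(cc-K[0,2])/K[0,0],(rr-K[1,2])/K[1,1]],-1);u=d0.copy()
    for _ in range(30): u=d0/(1+k*(u**2).sum(-1,keepdims=True))
    v=np.stack([u[...,0],-u[...,1],-np.ones((400,640))],-1)*d[...,None]
    return np.array(p["position"])+v@np.array(p["attitude"]).T
def knob(P,xy,z0,lo=0.022,r=.03):
    "points of knob top"
    X=P.reshape(-1,3);m=(np.hypot(X[:,0]-xy[0],X[:,1]-xy[1])<r)&(abs(X[:,2]-z0)<0.006)
    return X[m]
E
python3 - <<'E'
from h import *
L={"maple":(.648,.123),"blue":(.649,-.14),"red":(.47,-.012),"walnut":(.463,.238)}
for c in ("top","side"):
    P=cloud(c,np.load(c+"0.npy"));X=P.reshape(-1,3)
    m=(abs(X[:,0]-.4)<.15)&(abs(X[:,1]+.05)<.3)&(abs(X[:,2])<.01);print(c,"table z",np.median(X[m,2]),X[m,2].std())
    for n,xy in L.items():
        k=knob(P,xy,.101)
        f=X[(np.hypot(X[:,0]-xy[0],X[:,1]-xy[1])<.05)&(abs(X[:,2]-.067)<.004)]
        o=[len(k),np.round(k.mean(0),4) if len(k) else 0,np.round((k.max(0)+k.min(0))/2,4) if len(k) else 0]
        # circle fit on flange via min enclosing circle
        (cx,cy),rr=cv2.minEnclosingCircle(f[:,:2].astype(np.float32)*1000) 
        print(c,n,o,"flange",len(f),np.round([cx,cy,rr],1),np.round(np.median(f[:,2]),4))
    m=(np.hypot(X[:,0]-.474,X[:,1]+.229)<.07)&(X[:,2]>.002)&(X[:,2]<.008)
    print("pad",m.sum(),X[m].mean(0))
E
```

```text
top table z -0.000184646745193362 0.0022839900799452857
top maple [85, array([0.6545, 0.1307, 0.1   ]), array([0.6548, 0.1307, 0.0993])] flange 851 [655.5 130.2  41.6] 0.0672
top blue [82, array([ 0.6582, -0.1394,  0.1002]), array([ 0.6587, -0.1391,  0.0999])] flange 838 [ 656.9 -139.3   41.8] 0.0672
top red [89, array([ 0.4764, -0.0063,  0.1004]), array([ 0.4765, -0.0063,  0.1011])] flange 959 [475.1  -4.4  41.2] 0.067
top walnut [89, array([0.4656, 0.2475, 0.1003]), array([0.4653, 0.248 , 0.1007])] flange 919 [463.7 248.4  41.6] 0.0669
pad 1903 [ 0.46580981 -0.229008    0.00417595]
side table z 0.0015644296878343233 0.0019008974747949897
side maple [31, array([0.6524, 0.1262, 0.1014]), array([0.6529, 0.1281, 0.1007])] flange 200 [654.9 127.6  43.2] 0.0687
side blue [47, array([ 0.6561, -0.1429,  0.1007]), array([ 0.6586, -0.1413,  0.1001])] flange 329 [ 656.9 -142.3   41.9] 0.0689
side red [45, array([ 0.4728, -0.0109,  0.1006]), array([ 0.4746, -0.0099,  0.1002])] flange 309 [472.7  -9.9  41.8] 0.0687
side walnut [29, array([0.4632, 0.2446, 0.1006]), array([0.4638, 0.2471, 0.0997])] flange 203 [464.1 244.7  41.2] 0.0688
pad 1442 [ 0.46559042 -0.23278192  0.00514269]
```

```bash
python3 -m pendant '[{"dp":[0,0,0],"dr":[0,0,-6.4],"claw":0.3},{"dp":[0,0,0],"dr":[0,0,-6.4],"claw":0.3},{"dp":[-30,-22,0],"dr":[0,0,0],"claw":0.3},{"dp":[-30,-22,0],"dr":[0,0,0],"claw":0.3},{"dp":[-30,-22,0],"dr":[0,0,0],"claw":0.3},{"dp":[-30,-22,0],"dr":[0,0,0],"claw":0.3},{"dp":[-30,-22,0],"dr":[0,0,0],"claw":0.3},{"dp":[-30,-22,0],"dr":[0,0,0],"claw":0.3},{"dp":[-30,-22,0],"dr":[0,0,0],"claw":0.3},{"dp":[-30,-22,0],"dr":[0,0,0],"claw":0.3},{"dp":[-30,-22,0],"dr":[0,0,0],"claw":0.3},{"dp":[-30,-22,0],"dr":[0,0,0],"claw":0.3},{"dp":[0,0,0],"dr":[0,0,0],"claw":0.3},{"dp":[0,0,0],"dr":[0,0,0],"claw":0.3}]'; python3 -c "
from h import *
s=readout.get_state();print(s['orientation'].round(3))"
```

```text
t: 2.17
position: [0.436, 0.3139, 0.2295]
orientation: [[-1.0, -0.021, 0.001], [-0.021, 1.0, 0.004], [-0.001, 0.004, -1.0]]
force: [-0.5, 0.8, -0.4]
gripper_width: 0.0555
[[-1.    -0.021  0.001]
 [-0.021  1.     0.004]
 [-0.001  0.004 -1.   ]]
```

```bash
python3 -m pendant '[{"dp":[-27.5,-23,0],"dr":[0,0,1.2],"claw":0.2},{"dp":[-27.5,-23,0],"dr":[0,0,0],"claw":0.2},{"dp":[-27.5,-23,0],"dr":[0,0,0],"claw":0.2},{"dp":[-27.5,-23,0],"dr":[0,0,0],"claw":0.2},{"dp":[-27.5,-23,0],"dr":[0,0,0],"claw":0.2},{"dp":[-27.5,-23,0],"dr":[0,0,0],"claw":0.2},{"dp":[-27.5,-23,0],"dr":[0,0,0],"claw":0.2},{"dp":[-27.5,-23,0],"dr":[0,0,0],"claw":0.2},{"dp":[0,0,0],"dr":[0,0,0],"claw":0.2},{"dp":[0,0,0],"dr":[0,0,0],"claw":0.2}]'; python3 - <<'E'
from h import *
for c in ("top","side"):
    im,d=vision.read_camera(c);cv2.imwrite(f"pics/{c}1.png",im)
    v=im[80:280,130:430] if c=="top" else im[80:280,230:530]
    cv2.imwrite(f"pics/{c}1c.png",cv2.resize(v,None,fx=2,fy=2))
E
```

```text
t: 3.0
position: [0.6605, 0.1389, 0.2238]
orientation: [[-1.0, -0.024, -0.006], [-0.024, 1.0, 0.01], [0.006, 0.01, -1.0]]
force: [-0.6, 1.1, -0.0]
gripper_width: 0.0514
```

View pics/side1c.png

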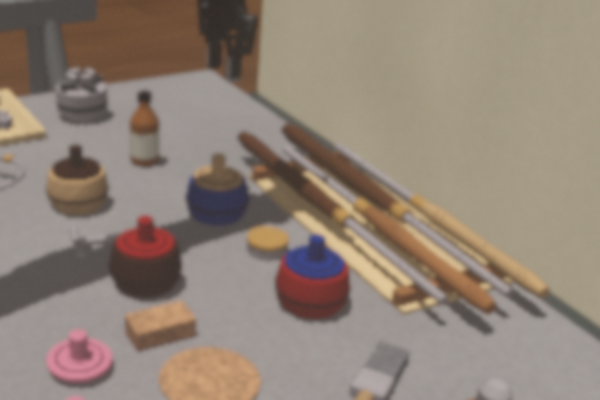

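```bash
python3 -m pendant '[{"dp":[5,-10,0],"dr":[0.6,-0.3,1.4],"claw":0.2},{"dp":[0,0,10],"dr":[0,0,0],"claw":0.2},{"dp":[0,0,10],"dr":[0,0,0],"claw":0.2},{"dp":[0,0,10],"dr":[0,0,0],"claw":0.2},{"dp":[0,0,10],"dr":[0,0,0],"claw":0.2},{"dp":[0,0,10],"dr":[0,0,0],"claw":0.2},{"dp":[0,0,0],"dr":[0,0,0],"claw":0.2}]'; python3 - <<'E'
from h import *
s=readout.get_state();print(s['position'],s['gripper_width'])
p=s['position']
for c in ("top","side"):
    im,d=vision.read_camera(c);cv2.imwrite(f"pics/{c}2.png",im)
    v=im[60:210,130:330] if c=="top" else im[60:210,250:450]
    cv2.imwrite(f"pics/{c}2c.png",cv2.resize(v,None,fx=3,fy=3))
    X=cloud(c,d).reshape(-1,3)
    m=(abs(X[:,0]-p[0])<.08)&(abs(X[:,1]-p[1])<.09)&(X[:,2]>p[2]-.01)&(X[:,2]<p[2]+.06)
    for lo in np.arange(p[2]-.01,p[2]+.06,.01):
        q=X[m&(X[:,2]>=lo)&(X[:,2]<lo+.01)]
        if len(q)>3: print(c,round(lo,3),len(q),q.min(0).round(4),q.max(0).round(4))
E
```

```text
t: 3.68
position: [0.6496, 0.1408, 0.169]
orientation: [[-1.0, -0.015, -0.004], [-0.015, 1.0, 0.006], [0.004, 0.006, -1.0]]
force: [-0.0, -0.7, -0.3]
gripper_width: 0.0511
[0.64958568 0.14081763 0.1689815 ] 0.05107531739854018
top 0.169 12 [0.64   0.1138 0.1755] [0.6615 0.1724 0.1784]
top 0.179 42 [0.6399 0.103  0.1791] [0.6595 0.1795 0.1887]
top 0.189 38 [0.6387 0.1017 0.1892] [0.6558 0.1808 0.1985]
top 0.199 30 [0.6387 0.1018 0.1991] [0.6526 0.1801 0.2089]
top 0.209 27 [0.636  0.086  0.2092] [0.646  0.18   0.2189]
top 0.219 115 [0.6357 0.0831 0.2191] [0.6642 0.1806 0.2287]
side 0.169 13 [0.6399 0.109  0.1739] [0.6589 0.1728 0.1789]
side 0.179 39 [0.6368 0.1021 0.1793] [0.6627 0.1709 0.1889]
side 0.189 51 [0.6369 0.0995 0.189 ] [0.6608 0.171  0.199 ]
side 0.199 50 [0.6366 0.098  0.1991] [0.6617 0.1712 0.2089]
side 0.209 42 [0.6348 0.0895 0.2091] [0.6578 0.1758 0.2189]
side 0.219 80 [0.6345 0.0808 0.2196] [0.6615 0.1966 0.2289]
```

View pics/side2c.png

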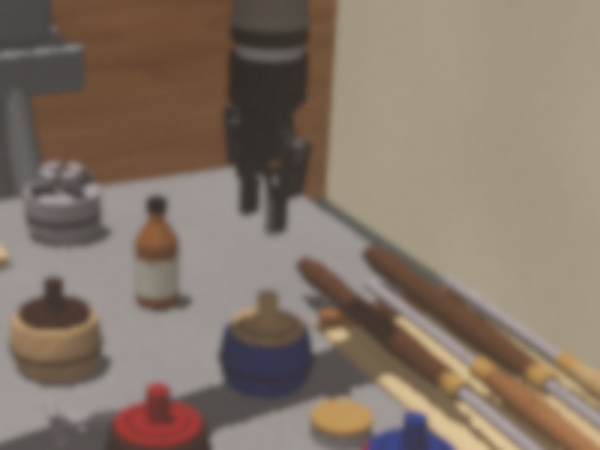

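View pics/top2c.png

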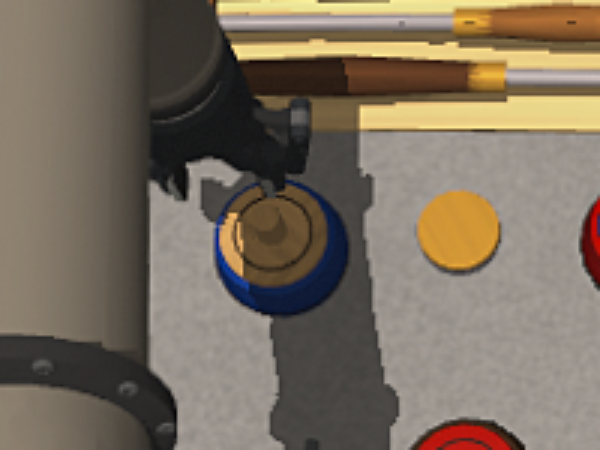

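```bash
python3 -m pendant '[{"dp":[-5,-12,0],"dr":[0,0,0],"claw":0.2},{"dp":[0,0,0],"dr":[0.35,-0.2,0.9],"claw":0.2},{"dp":[0,0,0],"dr":[0,0,0],"claw":0.2}]';  python3 -m pendant '[{"dp":[0,0,0],"dr":[0,0,0],"claw":0.2},{"dp":[0,0,0],"dr":[0,0,0],"claw":0.2}]'
```

```text
t: 4.03
position: [0.658, 0.1276, 0.1725]
orientation: [[-1.0, 0.002, 0.006], [0.002, 1.0, 0.0], [-0.006, 0.0, -1.0]]
force: [0.2, 1.0, 0.3]
gripper_width: 0.0513
t: 4.2
position: [0.6591, 0.126, 0.1737]
orientation: [[-1.0, 0.004, 0.009], [0.004, 1.0, -0.001], [-0.009, -0.001, -1.0]]
force: [-0.6, 0.7, -0.1]
gripper_width: 0.051
```

```bash
python3 -m pendant '[{"dp":[4,3,10],"dr":[0,0.5,0],"claw":0.2},{"dp":[0,0,10],"dr":[0,0,0],"claw":0.2},{"dp":[0,0,10],"dr":[0,0,0],"claw":0.2},{"dp":[0,0,8],"dr":[0,0,0],"claw":0.2},{"dp":[0,0,4],"dr":[0,0,0],"claw":0.2},{"dp":[0,0,0],"dr":[0,0,0],"claw":0.2},{"dp":[0,0,0],"dr":[0,0,0],"claw":0.2},{"dp":[0,0,0],"dr":[0,0,0],"claw":0.2}]'
```

```text
t: 4.87
position: [0.6534, 0.13, 0.1254]
orientation: [[-1.0, 0.003, -0.004], [0.003, 1.0, -0.001], [0.004, -0.001, -1.0]]
force: [0.7, 0.4, 0.2]
gripper_width: 0.051
```

```bash
python3 -m pendant '[{"dp":[-1.5,-1,8],"dr":[0,-0.2,0],"claw":0.2},{"dp":[0,0,8],"dr":[0,0,0],"claw":0.2},{"dp":[0,0,8],"dr":[0,0,0],"claw":0.2},{"dp":[0,0,8],"dr":[0,0,0],"claw":0.2},{"dp":[0,0,5],"dr":[0,0,0],"claw":0.2},{"dp":[0,0,5],"dr":[0,0,0],"claw":0.2},{"dp":[0,0,3],"dr":[0,0,0],"claw":0.2},{"dp":[0,0,0],"dr":[0,0,0],"claw":0.2},{"dp":[0,0,0],"dr":[0,0,0],"claw":0.2}]'
```

```text
t: 5.62
position: [0.6554, 0.1286, 0.0758]
orientation: [[-1.0, 0.004, 0.001], [0.004, 1.0, -0.001], [-0.001, -0.001, -1.0]]
force: [-0.3, 1.0, -0.6]
gripper_width: 0.0513
```

```bash
python3 -m pendant '[{"dp":[0,0,3.5],"dr":[0,0,0],"claw":0.2},{"dp":[0,0,0],"dr":[0,0,0],"claw":0.2},{"dp":[0,0,0],"dr":[0,0,0],"claw":-0.2},{"dp":[0,0,0],"dr":[0,0,0],"claw":-0.3},{"dp":[0,0,0],"dr":[0,0,0],"claw":-0.4},{"dp":[0,0,0],"dr":[0,0,0],"claw":-0.5},{"dp":[0,0,0],"dr":[0,0,0],"claw":-0.8},{"dp":[0,0,0],"dr":[0,0,0],"claw":-1},{"dp":[0,0,0],"dr":[0,0,0],"claw":-1},{"dp":[0,0,0],"dr":[0,0,0],"claw":-1}]'
```

```text
t: 6.45
position: [0.6567, 0.129, 0.0738]
orientation: [[-1.0, 0.003, 0.004], [0.003, 1.0, 0.0], [-0.004, 0.0, -1.0]]
force: [0.6, -0.4, 0.7]
gripper_width: 0.0204
```

```bash
python3 -m pendant '[{"dp":[0,0,-4],"dr":[0,0.2,0],"claw":-1},{"dp":[0,0,-6],"dr":[0,0,0],"claw":-1},{"dp":[0,0,-8],"dr":[0,0,0],"claw":-1},{"dp":[0,0,-12],"dr":[0,0,0],"claw":-1},{"dp":[0,0,-14],"dr":[0,0,0],"claw":-1},{"dp":[0,0,-14],"dr":[0,0,0],"claw":-1},{"dp":[0,0,-14],"dr":[0,0,0],"claw":-1},{"dp":[0,0,-12],"dr":[0,0,0],"claw":-1},{"dp":[0,0,-10],"dr":[0,0,0],"claw":-1},{"dp":[0,0,-4],"dr":[0,0,0],"claw":-1},{"dp":[0,0,0],"dr":[0,0,0],"claw":-1},{"dp":[0,0,0],"dr":[0,0,0],"claw":-1}]'; python3 - <<'E'
from h import *
im,d=vision.read_camera("side");cv2.imwrite("pics/side3c.png",cv2.resize(im[60:210,250:450],None,fx=3,fy=3))
E
```

```text
t: 7.45
position: [0.6584, 0.1287, 0.1865]
orientation: [[-1.0, 0.004, 0.008], [0.004, 1.0, 0.001], [-0.008, 0.001, -1.0]]
force: [0.5, 0.1, -1.0]
gripper_width: 0.0199
```

View pics/side3c.png

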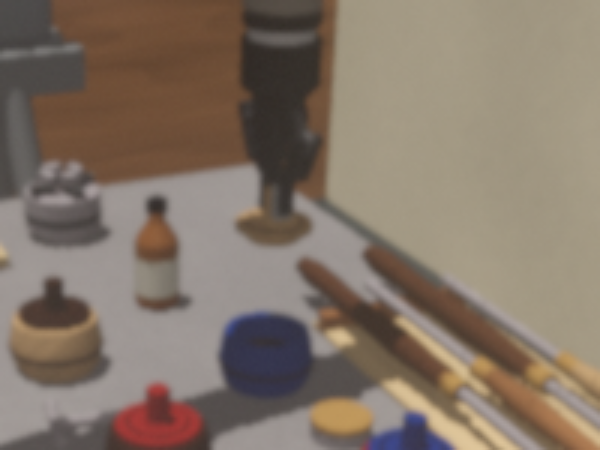

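The maple lid is held upright and the blue box's mouth is open. Now to the pad.

```bash
python3 -m pendant '[{"dp":[10,-15,0],"dr":[0,0.4,0],"claw":-1},{"dp":[15,-28,0],"dr":[0,0,0],"claw":-1},{"dp":[15,-28,0],"dr":[0,0,0],"claw":-1},{"dp":[15,-28,0],"dr":[0,0,0],"claw":-1},{"dp":[15,-28,0],"dr":[0,0,0],"claw":-1},{"dp":[15,-28,0],"dr":[0,0,0],"claw":-1},{"dp":[15,-28,0],"dr":[0,0,0],"claw":-1},{"dp":[15,-28,0],"dr":[0,0,0],"claw":-1},{"dp":[15,-28,0],"dr":[0,0,0],"claw":-1},{"dp":[15,-28,0],"dr":[0,0,0],"claw":-1},{"dp":[15,-28,0],"dr":[0,0,0],"claw":-1},{"dp":[15,-28,0],"dr":[0,0,0],"claw":-1},{"dp":[8,-15,0],"dr":[0,0,0],"claw":-1},{"dp":[0,0,0],"dr":[0,0,0],"claw":-1},{"dp":[0,0,0],"dr":[0,0,0],"claw":-1}]'
```

```text
t: 8.75
position: [0.4566, -0.2185, 0.17]
orientation: [[-1.0, -0.001, -0.027], [-0.001, 1.0, 0.008], [0.027, 0.008, -1.0]]
force: [0.4, 1.8, 0.2]
gripper_width: 0.0204
```

```bash
python3 -m pendant '[{"dp":[-8,-10,0],"dr":[0.4,-1.4,0],"claw":-1},{"dp":[0,0,10],"dr":[0,0,0],"claw":-1},{"dp":[0,0,14],"dr":[0,0,0],"claw":-1},{"dp":[0,0,14],"dr":[0,0,0],"claw":-1},{"dp":[0,0,14],"dr":[0,0,0],"claw":-1},{"dp":[0,0,14],"dr":[0,0,0],"claw":-1},{"dp":[0,0,10],"dr":[0,0,0],"claw":-1},{"dp":[0,0,5],"dr":[0,0,0],"claw":-1},{"dp":[0,0,0],"dr":[0,0,0],"claw":-1},{"dp":[0,0,0],"dr":[0,0,0],"claw":-1}]'
```

```text
t: 9.58
position: [0.4734, -0.2138, 0.0779]
orientation: [[-1.0, -0.025, 0.0], [-0.025, 1.0, 0.009], [-0.0, 0.009, -1.0]]
force: [0.2, -0.5, 0.3]
gripper_width: 0.0206
```

```bash
python3 -m pendant '[{"dp":[4,-9,0],"dr":[0.5,0,0],"claw":-1},{"dp":[3,-8,0],"dr":[0,0,0.7],"claw":-1},{"dp":[0,0,8],"dr":[0,0,0.7],"claw":-1},{"dp":[0,0,8],"dr":[0,0,0],"claw":-1},{"dp":[0,0,8],"dr":[0,0,0],"claw":-1},{"dp":[0,0,4],"dr":[0,0,0],"claw":-1},{"dp":[0,0,0],"dr":[0,0,0],"claw":-1},{"dp":[0,0,0],"dr":[0,0,0],"claw":-1}]'
```

```text
t: 10.25
position: [0.4681, -0.2337, 0.0488]
orientation: [[-1.0, 0.002, 0.005], [0.002, 1.0, -0.003], [-0.005, -0.003, -1.0]]
force: [-0.7, 0.7, -0.2]
gripper_width: 0.0202
```

```bash
python3 -m pendant '[{"dp":[0,2,4],"dr":[-0.1,0.3,0],"claw":-1},{"dp":[0,0,4],"dr":[0,0,0],"claw":-1},{"dp":[0,0,3],"dr":[0,0,0],"claw":-1},{"dp":[0,0,3],"dr":[0,0,0],"claw":-1},{"dp":[0,0,2],"dr":[0,0,0],"claw":-1},{"dp":[0,0,0],"dr":[0,0,0],"claw":-1},{"dp":[0,0,0],"dr":[0,0,0],"claw":-1}]'; python3 -m pendant '[{"dp":[0,0,1],"dr":[0,0,0],"claw":-1},{"dp":[0,0,1],"dr":[0,0,0],"claw":-1},{"dp":[0,0,0],"dr":[0,0,0],"claw":-1}]'
```

```text
t: 10.83
position: [0.4689, -0.2308, 0.0312]
orientation: [[-1.0, 0.0, -0.0], [0.0, 1.0, -0.001], [0.0, -0.001, -1.0]]
force: [-0.4, 0.0, -0.3]
gripper_width: 0.0204
t: 11.08
position: [0.4691, -0.231, 0.0293]
orientation: [[-1.0, 0.0, 0.0], [0.0, 1.0, -0.001], [-0.0, -0.001, -1.0]]
force: [-0.1, -0.3, -0.1]
gripper_width: 0.0204
```

```bash
python3 -m pendant '[{"dp":[0,0,1],"dr":[0,0,0],"claw":-1},{"dp":[0,0,0.6],"dr":[0,0,0],"claw":-1},{"dp":[0,0,0],"dr":[0,0,0],"claw":-1}]'; python3 -m pendant '[{"dp":[0,0,0.8],"dr":[0,0,0],"claw":-1},{"dp":[0,0,0.4],"dr":[0,0,0],"claw":-1},{"dp":[0,0,0],"dr":[0,0,0],"claw":-1}]'
```

```text
t: 11.33
position: [0.4693, -0.2312, 0.0278]
orientation: [[-1.0, 0.0, 0.001], [0.0, 1.0, -0.001], [-0.001, -0.001, -1.0]]
force: [0.4, -0.5, 0.0]
gripper_width: 0.0202
t: 11.58
position: [0.4695, -0.2313, 0.0277]
orientation: [[-1.0, 0.001, 0.001], [0.001, 1.0, -0.001], [-0.001, -0.001, -1.0]]
force: [-0.2, 0.3, -0.2]
gripper_width: 0.0204
```

```bash
python3 -m pendant '[{"dp":[0,0,1],"dr":[0,0,0],"claw":-1},{"dp":[0,0,1],"dr":[0,0,0],"claw":-1}]'; python3 -m pendant '[{"dp":[0,0,0],"dr":[0,0,0],"claw":-0.4},{"dp":[0,0,0],"dr":[0,0,0],"claw":-0.2},{"dp":[0,0,0],"dr":[0,0,0],"claw":0},{"dp":[0,0,0],"dr":[0,0,0],"claw":0.2},{"dp":[0,0,0],"dr":[0,0,0],"claw":0.2}]'
```

```text
t: 11.75
position: [0.4696, -0.2314, 0.0275]
orientation: [[-1.0, 0.001, 0.002], [0.001, 1.0, -0.0], [-0.002, -0.0, -1.0]]
force: [-3.0, 1.1, 9.6]
gripper_width: 0.0203
t: 12.17
position: [0.4701, -0.2317, 0.0273]
orientation: [[-1.0, 0.001, 0.003], [0.001, 1.0, -0.001], [-0.003, -0.001, -1.0]]
force: [-0.5, 0.2, -1.1]
gripper_width: 0.0513
```

```bash
python3 -m pendant '[{"dp":[0,0,-5],"dr":[0,0.2,0],"claw":0.2},{"dp":[0,0,-10],"dr":[0,0,0],"claw":0.2},{"dp":[0,0,-16],"dr":[0,0,0],"claw":0.2},{"dp":[0,0,-18],"dr":[0,0,0],"claw":0.2},{"dp":[0,0,-18],"dr":[0,0,0],"claw":0.2},{"dp":[0,0,-18],"dr":[0,0,0],"claw":0.2},{"dp":[-10,5,-18],"dr":[0,0,0],"claw":0.2},{"dp":[-22,10,-12],"dr":[0,0,0],"claw":0.2},{"dp":[-22,10,0],"dr":[0,0,0],"claw":0.2},{"dp":[-22,11,0],"dr":[0,0,0],"claw":0.2},{"dp":[-22,11,0],"dr":[0,0,0],"claw":0.2},{"dp":[-22,11,0],"dr":[0,0,0],"claw":0.2},{"dp":[-22,11,0],"dr":[0,0,0],"claw":0.2},{"dp":[-22,11,0],"dr":[0,0,0],"claw":0.2},{"dp":[-10,5,0],"dr":[0,0,0],"claw":0.2},{"dp":[0,0,0],"dr":[0,0,0],"claw":0.2},{"dp":[0,0,0],"dr":[0,0,0],"claw":0.2},{"dp":[0,0,0],"dr":[0,0,0],"claw":0.2}]'; python3 - <<'E'
from h import *
X=0
for c in ("top","side"):
    im,d=vision.read_camera(c);cv2.imwrite(f"pics/{c}4.png",im);np.save(f"{c}4.npy",d)
    X=cloud(c,d).reshape(-1,3)
    xy=(.655,.129); r=np.hypot(X[:,0]-xy[0],X[:,1]-xy[1])
    f=X[(r<.06)&(abs(X[:,2]-.0605)<.003)]
    (cx,cy),rr=cv2.minEnclosingCircle(f[:,:2].astype(np.float32)*1000)
    print(c,"blue box rim",len(f),np.round([cx,cy,rr],1))
    xy=(.469,-.231); r=np.hypot(X[:,0]-xy[0],X[:,1]-xy[1])
    for z,rm in ((.055,.03),(.021,.055)):
        f=X[(r<rm)&(abs(X[:,2]-z)<.004)]
        if len(f)<5: print("few");continue
        (cx,cy),rr=cv2.minEnclosingCircle(f[:,:2].astype(np.float32)*1000)
        print(c,"maple lid",z,len(f),np.round([cx,cy,rr],1))
E
```

```text
t: 13.67
position: [0.6513, -0.1465, 0.1622]
orientation: [[-1.0, 0.007, 0.008], [0.007, 1.0, -0.005], [-0.008, -0.005, -1.0]]
force: [0.2, 0.2, 0.2]
gripper_width: 0.0511
top blue box rim 431 [655.5 130.8  45.4]
top maple lid 0.055 78 [ 469.7 -230.6   11.1]
top maple lid 0.021 872 [ 469.3 -231.3   39.1]
side blue box rim 159 [653.4 129.   48.2]
side maple lid 0.055 54 [ 466.5 -232.2   10.6]
side maple lid 0.021 486 [ 467.9 -232.    39.6]
```

View pics/top4.png

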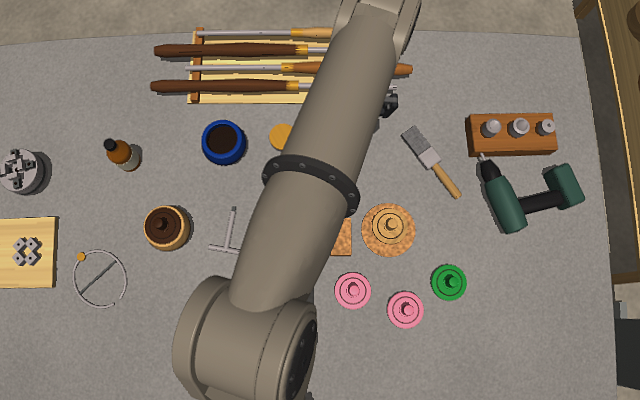

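```bash
python3 -m pendant '[{"dp":[-5,6,0],"dr":[-0.3,0.4,0],"claw":0.2},{"dp":[0,0,8],"dr":[0,0,0],"claw":0.2},{"dp":[0,0,10],"dr":[0,0,0],"claw":0.2},{"dp":[0,0,10],"dr":[0,0,0],"claw":0.2},{"dp":[0,0,5],"dr":[0,0,0],"claw":0.2},{"dp":[0,0,0],"dr":[0,0,0],"claw":0.2},{"dp":[0,0,0],"dr":[0,0,0],"claw":0.2}]'
```

```text
t: 14.35
position: [0.6523, -0.1444, 0.1253]
orientation: [[-1.0, 0.015, -0.004], [0.015, 1.0, -0.0], [0.004, -0.0, -1.0]]
force: [-0.9, -0.1, -0.5]
gripper_width: 0.0509
```

```bash
python3 -m pendant '[{"dp":[-5,4,0],"dr":[0,-0.2,-0.8],"claw":0.2},{"dp":[0,0,8],"dr":[0,0,0],"claw":0.2},{"dp":[0,0,4],"dr":[0,0,0],"claw":0.2},{"dp":[0,0,0],"dr":[0,0,0],"claw":0.2},{"dp":[0,0,0],"dr":[0,0,0],"claw":0.2}]'
```

```text
t: 14.77
position: [0.6582, -0.1398, 0.112]
orientation: [[-1.0, -0.001, 0.001], [-0.001, 1.0, -0.0], [-0.001, -0.0, -1.0]]
force: [-0.3, -0.4, 0.4]
gripper_width: 0.0512
```

Aligned; down 38 mm and close.

```bash
python3 -m pendant '[{"dp":[0,0,8],"dr":[0,0,0],"claw":0.2},{"dp":[0,0,8],"dr":[0,0,0],"claw":0.2},{"dp":[0,0,8],"dr":[0,0,0],"claw":0.2},{"dp":[0,0,6],"dr":[0,0,0],"claw":0.2},{"dp":[0,0,3],"dr":[0,0,0],"claw":0.2},{"dp":[0,0,0],"dr":[0,0,0],"claw":0.2},{"dp":[0,0,0],"dr":[0,0,0],"claw":0.2}]'
```

```text
t: 15.35
position: [0.6577, -0.14, 0.0748]
orientation: [[-1.0, -0.001, -0.0], [-0.001, 1.0, -0.0], [0.0, -0.0, -1.0]]
force: [0.2, 0.3, -0.1]
gripper_width: 0.0511
```

```bash
python3 -m pendant '[{"dp":[0,0,1],"dr":[0,0,0],"claw":-0.2},{"dp":[0,0,0],"dr":[0,0,0],"claw":-0.3},{"dp":[0,0,0],"dr":[0,0,0],"claw":-0.4},{"dp":[0,0,0],"dr":[0,0,0],"claw":-0.5},{"dp":[0,0,0],"dr":[0,0,0],"claw":-0.8},{"dp":[0,0,0],"dr":[0,0,0],"claw":-1},{"dp":[0,0,0],"dr":[0,0,0],"claw":-1},{"dp":[0,0,0],"dr":[0,0,0],"claw":-1}]'; python3 -m pendant '[{"dp":[0,0,-4],"dr":[0,0,0],"claw":-1},{"dp":[0,0,-6],"dr":[0,0,0],"claw":-1},{"dp":[0,0,-10],"dr":[0,0,0],"claw":-1},{"dp":[0,0,-14],"dr":[0,0,0],"claw":-1},{"dp":[0,0,-14],"dr":[0,0,0],"claw":-1},{"dp":[0,0,-14],"dr":[0,0,0],"claw":-1},{"dp":[0,0,-14],"dr":[0,0,0],"claw":-1},{"dp":[0,0,-12],"dr":[0,0,0],"claw":-1},{"dp":[0,0,-10],"dr":[0,0,0],"claw":-1},{"dp":[0,10,-4],"dr":[0,0,0],"claw":-1},{"dp":[0,20,0],"dr":[0,0,0],"claw":-1},{"dp":[0,28,0],"dr":[0,0,0],"claw":-1},{"dp":[0,28,0],"dr":[0,0,0],"claw":-1},{"dp":[0,28,0],"dr":[0,0,0],"claw":-1},{"dp":[0,28,0],"dr":[0,0,0],"claw":-1},{"dp":[0,28,0],"dr":[0,0,0],"claw":-1},{"dp":[0,28,0],"dr":[0,0,0],"claw":-1},{"dp":[0,28,0],"dr":[0,0,0],"claw":-1},{"dp":[0,20,0],"dr":[0,0,0],"claw":-1},{"dp":[0,10,0],"dr":[0,0,0],"claw":-1}]'; python3 -m pendant '[{"dp":[0,0,0],"dr":[0,0,0],"claw":-1},{"dp":[0,0,0],"dr":[0,0,0],"claw":-1},{"dp":[0,0,0],"dr":[0,0,0],"claw":-1}]'
```

```text
t: 16.02
position: [0.6585, -0.1403, 0.075]
orientation: [[-1.0, -0.001, 0.002], [-0.001, 1.0, -0.001], [-0.002, -0.001, -1.0]]
force: [-0.6, 0.5, -1.1]
gripper_width: 0.0203
t: 17.68
position: [0.6575, 0.1281, 0.1912]
orientation: [[-1.0, 0.007, 0.007], [0.007, 1.0, -0.002], [-0.007, -0.002, -1.0]]
force: [0.2, 0.5, -0.4]
gripper_width: 0.0203
t: 17.93
position: [0.6562, 0.133, 0.1907]
orientation: [[-1.0, 0.0, 0.005], [0.0, 1.0, -0.0], [-0.005, -0.0, -1.0]]
force: [-0.1, 0.0, -0.8]
gripper_width: 0.0202
```

```bash
python3 -m pendant '[{"dp":[1,-2.5,0],"dr":[0,0.3,0],"claw":-1},{"dp":[0,0,10],"dr":[0,0,0],"claw":-1},{"dp":[0,0,14],"dr":[0,0,0],"claw":-1},{"dp":[0,0,14],"dr":[0,0,0],"claw":-1},{"dp":[0,0,14],"dr":[0,0,0],"claw":-1},{"dp":[0,0,10],"dr":[0,0,0],"claw":-1},{"dp":[0,0,8],"dr":[0,0,0],"claw":-1},{"dp":[0,0,4],"dr":[0,0,0],"claw":-1},{"dp":[0,0,0],"dr":[0,0,0],"claw":-1},{"dp":[0,0,0],"dr":[0,0,0],"claw":-1}]'
```

```text
t: 18.77
position: [0.6567, 0.1095, 0.1115]
orientation: [[-1.0, 0.025, 0.0], [0.025, 1.0, -0.011], [-0.001, -0.011, -1.0]]
force: [0.5, -0.8, -1.0]
gripper_width: 0.0199
```

```bash
python3 -m pendant '[{"dp":[1,10,0],"dr":[-0.6,0,-0.7],"claw":-1},{"dp":[0,9,0],"dr":[0,0,-0.7],"claw":-1},{"dp":[0,0,0],"dr":[0,0,0],"claw":-1},{"dp":[0,0,0],"dr":[0,0,0],"claw":-1}]';python3 -m pendant '[{"dp":[0,0,0],"dr":[0,0,0],"claw":-1},{"dp":[0,0,0],"dr":[0,0,0],"claw":-1}]'
```

```text
t: 19.1
position: [0.6577, 0.1314, 0.1139]
orientation: [[-1.0, -0.002, 0.005], [-0.002, 1.0, 0.002], [-0.005, 0.002, -1.0]]
force: [0.7, -0.1, -0.5]
gripper_width: 0.0204
t: 19.27
position: [0.6582, 0.1331, 0.1148]
orientation: [[-1.0, -0.005, 0.007], [-0.005, 1.0, 0.003], [-0.007, 0.003, -1.0]]
force: [-1.0, 0.5, -0.5]
gripper_width: 0.0199
```

```bash
python3 -m pendant '[{"dp":[2.5,-2.5,0],"dr":[0.1,0.3,0.2],"claw":-1},{"dp":[0,0,4],"dr":[0,0,0],"claw":-1},{"dp":[0,0,4],"dr":[0,0,0],"claw":-1},{"dp":[0,0,0],"dr":[0,0,0],"claw":-1},{"dp":[0,0,0],"dr":[0,0,0],"claw":-1},{"dp":[0,0,0],"dr":[0,0,0],"claw":-1}]'
```

```text
t: 19.77
position: [0.6554, 0.1292, 0.106]
orientation: [[-1.0, 0.0, 0.001], [0.0, 1.0, 0.001], [-0.001, 0.001, -1.0]]
force: [0.2, -0.6, -0.9]
gripper_width: 0.0201
```

```bash
python3 -m pendant '[{"dp":[0,1,4],"dr":[0,0,0],"claw":-1},{"dp":[0,0,5],"dr":[0,0,0],"claw":-1},{"dp":[0,0,5],"dr":[0,0,0],"claw":-1},{"dp":[0,0,4],"dr":[0,0,0],"claw":-1},{"dp":[0,0,2],"dr":[0,0,0],"claw":-1},{"dp":[0,0,0],"dr":[0,0,0],"claw":-1},{"dp":[0,0,0],"dr":[0,0,0],"claw":-1}]'; python3 -m pendant '[{"dp":[0,0,3],"dr":[0,0,0],"claw":-1},{"dp":[0,0,2],"dr":[0,0,0],"claw":-1},{"dp":[0,0,0],"dr":[0,0,0],"claw":-1}]'
```

```text
t: 20.35
position: [0.6549, 0.1302, 0.0829]
orientation: [[-1.0, 0.001, -0.001], [0.001, 1.0, 0.0], [0.001, 0.0, -1.0]]
force: [0.2, 0.4, 0.1]
gripper_width: 0.0204
t: 20.6
position: [0.6552, 0.1302, 0.0777]
orientation: [[-1.0, 0.001, 0.0], [0.001, 1.0, 0.0], [-0.0, 0.0, -1.0]]
force: [-0.0, 0.2, -0.5]
gripper_width: 0.0203
```

```bash
python3 -m pendant '[{"dp":[0,0,1.2],"dr":[0,0,0],"claw":-1},{"dp":[0,0,0.8],"dr":[0,0,0],"claw":-1},{"dp":[0,0,0],"dr":[0,0,0],"claw":-1}]'; python3 -m pendant '[{"dp":[0,0,0.7],"dr":[0,0,0],"claw":-1},{"dp":[0,0,0.7],"dr":[0,0,0],"claw":-1}]';python3 -m pendant '[{"dp":[0,0,0.6],"dr":[0,0,0],"claw":-1},{"dp":[0,0,0.6],"dr":[0,0,0],"claw":-1}]'
```

```text
t: 20.85
position: [0.6554, 0.1303, 0.0758]
orientation: [[-1.0, 0.0, 0.001], [0.0, 1.0, 0.0], [-0.001, 0.0, -1.0]]
force: [0.6, -0.7, 0.8]
gripper_width: 0.0202
t: 21.02
position: [0.6556, 0.1303, 0.0746]
orientation: [[-1.0, 0.0, 0.001], [0.001, 1.0, 0.001], [-0.001, 0.001, -1.0]]
force: [0.2, -0.3, -0.3]
gripper_width: 0.0203
t: 21.18
position: [0.6557, 0.1303, 0.0745]
orientation: [[-1.0, 0.0, 0.002], [0.0, 1.0, 0.001], [-0.002, 0.001, -1.0]]
force: [-2.6, 0.0, 3.8]
gripper_width: 0.0198
```

```bash
python3 -m pendant '[{"dp":[0,0,0],"dr":[0,0,0],"claw":-0.4},{"dp":[0,0,0],"dr":[0,0,0],"claw":-0.2},{"dp":[0,0,0],"dr":[0,0,0],"claw":0},{"dp":[0,0,0],"dr":[0,0,0],"claw":0.2},{"dp":[0,0,0],"dr":[0,0,0],"claw":0.2},{"dp":[0,0,-5],"dr":[0,0.1,0],"claw":0.2},{"dp":[0,0,-10],"dr":[0,0,0],"claw":0.2},{"dp":[0,0,-16],"dr":[0,0,0],"claw":0.2},{"dp":[0,0,-16],"dr":[0,0,0],"claw":0.2},{"dp":[5,-5,-16],"dr":[0,0,0],"claw":0.2},{"dp":[15,-10,-8],"dr":[0,0,0],"claw":0.2},{"dp":[22,-16,0],"dr":[0,0,0],"claw":0.2},{"dp":[22,-16,0],"dr":[0,0,0],"claw":0.2},{"dp":[22,-16,0],"dr":[0,0,0],"claw":0.2},{"dp":[22,-16,0],"dr":[0,0,0],"claw":0.2},{"dp":[22,-16,0],"dr":[0,0,0],"claw":0.2},{"dp":[20,-16,0],"dr":[0,0,0],"claw":0.2},{"dp":[15,-12,0],"dr":[0,0,0],"claw":0.2},{"dp":[8,-6,0],"dr":[0,0,0],"claw":0.2},{"dp":[0,0,0],"dr":[0,0,0],"claw":0.2}]'; python3 -m pendant '[{"dp":[0,0,0],"dr":[0,0,0],"claw":0.2},{"dp":[0,0,0],"dr":[0,0,0],"claw":0.2},{"dp":[0,0,0],"dr":[0,0,0],"claw":0.2}]'; python3 - <<'E'
from h import *
im,d=vision.read_camera("side");cv2.imwrite("pics/side5c.png",cv2.resize(im[100:300,220:440],None,fx=3,fy=3))
im,d=vision.read_camera("top");cv2.imwrite("pics/top5.png",im)
def rep(name,xy,z,rm,tol=.003):
    X=cloud("top",d).reshape(-1,3);r=np.hypot(X[:,0]-xy[0],X[:,1]-xy[1])
    f=X[(r<rm)&(abs(X[:,2]-z)<tol)]
    if len(f)<5: print(name,"few");return
    (cx,cy),rr=cv2.minEnclosingCircle(f[:,:2].astype(np.float32)*1000);print(name,len(f),np.round([cx,cy,rr],1),f[:,2].mean().round(4))
rep("red box rim",(.656,-.14),.0605,.055);rep("blue lid",(.655,.13),.067,.055,.004);rep("blue knob",(.655,.13),.101,.03,.005)
E
```

```text
t: 22.85
position: [0.4812, -0.0032, 0.1593]
orientation: [[-1.0, -0.001, 0.019], [-0.001, 1.0, 0.006], [-0.019, 0.006, -1.0]]
force: [-0.1, -0.9, -0.4]
gripper_width: 0.0515
t: 23.1
position: [0.4843, -0.0015, 0.1613]
orientation: [[-1.0, -0.002, 0.025], [-0.002, 1.0, 0.008], [-0.025, 0.008, -1.0]]
force: [-0.2, 0.4, 0.4]
gripper_width: 0.0514
red box rim 440 [ 658.4 -138.9   44.9] 0.06
blue lid 349 [657.3 138.9  38.4] 0.0669
blue knob 51 [657.2 131.7  11. ] 0.1002
```

View pics/side5c.png

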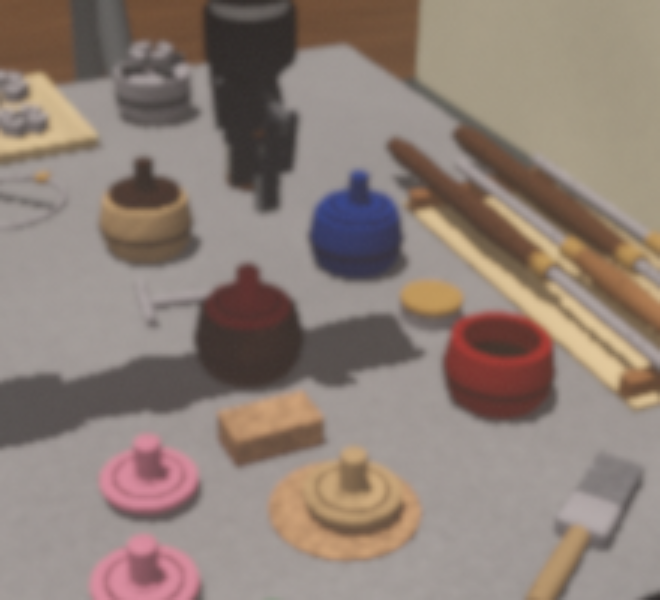

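View pics/top5.png

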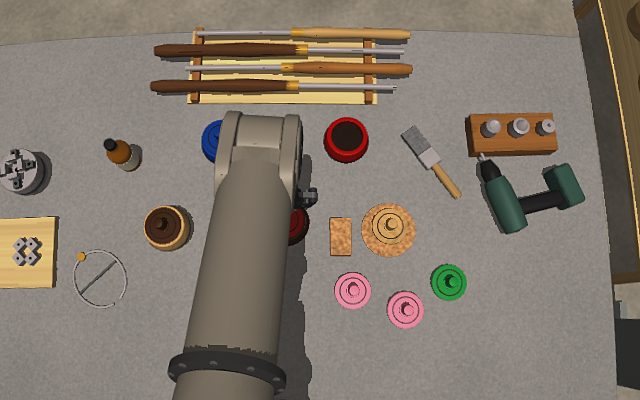

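```bash
python3 -m pendant '[{"dp":[8,-4,0],"dr":[0.4,1.3,0],"claw":0.2},{"dp":[0,0,6],"dr":[0,0,0],"claw":0.2},{"dp":[0,0,10],"dr":[0,0,0],"claw":0.2},{"dp":[0,0,10],"dr":[0,0,0],"claw":0.2},{"dp":[0,0,5],"dr":[0,0,0],"claw":0.2},{"dp":[0,0,0],"dr":[0,0,0],"claw":0.2},{"dp":[0,0,0],"dr":[0,0,0],"claw":0.2}]'
```

```text
t: 23.78
position: [0.4757, -0.0039, 0.1246]
orientation: [[-1.0, -0.007, -0.005], [-0.007, 1.0, -0.001], [0.005, -0.001, -1.0]]
force: [0.5, 0.0, -0.4]
gripper_width: 0.0512
```

```bash
python3 -m pendant '[{"dp":[0,-1.5,6],"dr":[0,-0.3,0.4],"claw":0.2},{"dp":[0,0,8],"dr":[0,0,0],"claw":0.2},{"dp":[0,0,8],"dr":[0,0,0],"claw":0.2},{"dp":[0,0,8],"dr":[0,0,0],"claw":0.2},{"dp":[0,0,8],"dr":[0,0,0],"claw":0.2},{"dp":[0,0,5],"dr":[0,0,0],"claw":0.2},{"dp":[0,0,3],"dr":[0,0,0],"claw":0.2},{"dp":[0,0,0],"dr":[0,0,0],"claw":0.2},{"dp":[0,0,0],"dr":[0,0,0],"claw":0.2}]'
```

```text
t: 24.53
position: [0.4756, -0.0058, 0.0734]
orientation: [[-1.0, 0.001, 0.001], [0.001, 1.0, -0.002], [-0.001, -0.002, -1.0]]
force: [0.4, -0.0, -0.5]
gripper_width: 0.0512
```

```bash
python3 -m pendant '[{"dp":[0,0,0],"dr":[0,0,0],"claw":-0.2},{"dp":[0,0,0],"dr":[0,0,0],"claw":-0.3},{"dp":[0,0,0],"dr":[0,0,0],"claw":-0.4},{"dp":[0,0,0],"dr":[0,0,0],"claw":-0.5},{"dp":[0,0,0],"dr":[0,0,0],"claw":-0.8},{"dp":[0,0,0],"dr":[0,0,0],"claw":-1},{"dp":[0,0,0],"dr":[0,0,0],"claw":-1},{"dp":[0,0,0],"dr":[0,0,0],"claw":-1}]'; python3 -m pendant '[{"dp":[0,0,-4],"dr":[0,0,0],"claw":-1},{"dp":[0,0,-6],"dr":[0,0,0],"claw":-1},{"dp":[0,0,-10],"dr":[0,0,0],"claw":-1},{"dp":[0,0,-14],"dr":[0,0,0],"claw":-1},{"dp":[0,0,-14],"dr":[0,0,0],"claw":-1},{"dp":[0,0,-14],"dr":[0,0,0],"claw":-1},{"dp":[0,0,-10],"dr":[0,0,0],"claw":-1},{"dp":[-8,-5,-5],"dr":[0,0,0],"claw":-1},{"dp":[-16,-12,0],"dr":[0,0,0],"claw":-1},{"dp":[-20,-15,0],"dr":[0,0,0],"claw":-1},{"dp":[-20,-15,0],"dr":[0,0,0],"claw":-1},{"dp":[-20,-15,0],"dr":[0,0,0],"claw":-1},{"dp":[-20,-15,0],"dr":[0,0,0],"claw":-1},{"dp":[-20,-15,0],"dr":[0,0,0],"claw":-1},{"dp":[-20,-15,0],"dr":[0,0,0],"claw":-1},{"dp":[-16,-12,0],"dr":[0,0,0],"claw":-1},{"dp":[-10,-7,0],"dr":[0,0,0],"claw":-1},{"dp":[-5,-3,0],"dr":[0,0,0],"claw":-1},{"dp":[0,0,0],"dr":[0,0,0],"claw":-1},{"dp":[0,0,0],"dr":[0,0,0],"claw":-1}]'; python3 -m pendant '[{"dp":[0,0,0],"dr":[0,0,0],"claw":-1},{"dp":[0,0,0],"dr":[0,0,0],"claw":-1},{"dp":[0,0,0],"dr":[0,0,0],"claw":-1}]'
```

```text
t: 25.2
position: [0.477, -0.0057, 0.0748]
orientation: [[-1.0, 0.001, 0.004], [0.001, 1.0, -0.001], [-0.004, -0.001, -1.0]]
force: [-1.0, 0.8, -0.4]
gripper_width: 0.02
t: 26.87
position: [0.6613, -0.1385, 0.1743]
orientation: [[-1.0, -0.005, 0.017], [-0.005, 1.0, -0.001], [-0.017, -0.001, -1.0]]
force: [-0.5, -0.0, -0.3]
gripper_width: 0.0204
t: 27.12
position: [0.6603, -0.1369, 0.1757]
orientation: [[-1.0, -0.007, 0.017], [-0.007, 1.0, 0.0], [-0.017, 0.0, -1.0]]
force: [-0.2, -0.1, -0.6]
gripper_width: 0.0205
```

```bash
python3 -m pendant '[{"dp":[1,-2,0],"dr":[0,0.9,0.4],"claw":-1},{"dp":[0,0,6],"dr":[0,0,0],"claw":-1},{"dp":[0,0,10],"dr":[0,0,0],"claw":-1},{"dp":[0,0,12],"dr":[0,0,0],"claw":-1},{"dp":[0,0,12],"dr":[0,0,0],"claw":-1},{"dp":[0,0,8],"dr":[0,0,0],"claw":-1},{"dp":[0,0,4],"dr":[0,0,0],"claw":-1},{"dp":[0,0,0],"dr":[0,0,0],"claw":-1},{"dp":[0,0,0],"dr":[0,0,0],"claw":-1},{"dp":[0,0,0],"dr":[0,0,0],"claw":-1}]'
```

```text
t: 27.95
position: [0.6573, -0.1361, 0.1179]
orientation: [[-1.0, -0.001, -0.004], [-0.001, 1.0, 0.002], [0.004, 0.002, -1.0]]
force: [-0.3, 0.1, -0.4]
gripper_width: 0.0202
```

```bash
python3 -m pendant '[{"dp":[-1.5,-3,0],"dr":[0.1,-0.2,0],"claw":-1},{"dp":[0,0,4],"dr":[0,0,0],"claw":-1},{"dp":[0,0,4],"dr":[0,0,0],"claw":-1},{"dp":[0,0,2],"dr":[0,0,0],"claw":-1},{"dp":[0,0,0],"dr":[0,0,0],"claw":-1},{"dp":[0,0,0],"dr":[0,0,0],"claw":-1}]'
```

```text
t: 28.45
position: [0.6607, -0.1403, 0.1095]
orientation: [[-1.0, -0.001, 0.005], [-0.001, 1.0, -0.001], [-0.005, -0.001, -1.0]]
force: [-0.3, 0.2, -0.4]
gripper_width: 0.0201
```

```bash
python3 -m pendant '[{"dp":[1.5,1,3],"dr":[0,0.2,0],"claw":-1},{"dp":[0,0,4],"dr":[0,0,0],"claw":-1},{"dp":[0,0,4],"dr":[0,0,0],"claw":-1},{"dp":[0,0,0],"dr":[0,0,0],"claw":-1},{"dp":[0,0,0],"dr":[0,0,0],"claw":-1}]'
```

```text
t: 28.87
position: [0.6591, -0.1389, 0.0973]
orientation: [[-1.0, -0.002, 0.001], [-0.002, 1.0, -0.001], [-0.001, -0.001, -1.0]]
force: [0.8, -0.7, 0.2]
gripper_width: 0.0201
```

```bash
python3 -m pendant '[{"dp":[0,0,4],"dr":[0,0,0],"claw":-1},{"dp":[0,0,5],"dr":[0,0,0],"claw":-1},{"dp":[0,0,4],"dr":[0,0,0],"claw":-1},{"dp":[0,0,3],"dr":[0,0,0],"claw":-1},{"dp":[0,0,2],"dr":[0,0,0],"claw":-1},{"dp":[0,0,0],"dr":[0,0,0],"claw":-1}]'; python3 -m pendant '[{"dp":[0,0,1],"dr":[0,0,0],"claw":-1},{"dp":[0,0,0.5],"dr":[0,0,0],"claw":-1}]'
```

```text
t: 29.37
position: [0.6588, -0.1388, 0.0769]
orientation: [[-1.0, -0.002, 0.0], [-0.002, 1.0, -0.0], [-0.0, -0.0, -1.0]]
force: [-0.3, 0.4, -1.2]
gripper_width: 0.0202
t: 29.53
position: [0.6588, -0.1388, 0.0751]
orientation: [[-1.0, -0.002, 0.0], [-0.002, 1.0, -0.0], [-0.0, -0.0, -1.0]]
force: [-0.3, -0.6, -1.2]
gripper_width: 0.0202
```

```bash
python3 -m pendant '[{"dp":[0,0,0.7],"dr":[0,0,0],"claw":-1},{"dp":[0,0,0.6],"dr":[0,0,0],"claw":-1}]';python3 -m pendant '[{"dp":[0,0,0.6],"dr":[0,0,0],"claw":-1},{"dp":[0,0,0.6],"dr":[0,0,0],"claw":-1}]'
```

```text
t: 29.7
position: [0.6589, -0.1389, 0.0745]
orientation: [[-1.0, -0.002, 0.001], [-0.002, 1.0, -0.0], [-0.001, -0.0, -1.0]]
force: [-1.5, 0.8, 3.8]
gripper_width: 0.0199
t: 29.87
position: [0.6589, -0.1389, 0.0745]
orientation: [[-1.0, -0.002, 0.001], [-0.002, 1.0, -0.0], [-0.001, -0.0, -1.0]]
force: [-0.8, 0.7, 2.8]
gripper_width: 0.0201
```

```bash
python3 -m pendant '[{"dp":[0,0,0],"dr":[0,0,0],"claw":-0.4},{"dp":[0,0,0],"dr":[0,0,0],"claw":-0.2},{"dp":[0,0,0],"dr":[0,0,0],"claw":0},{"dp":[0,0,0],"dr":[0,0,0],"claw":0.2},{"dp":[0,0,0],"dr":[0,0,0],"claw":0.2},{"dp":[0,0,-5],"dr":[0,0,0],"claw":0.2},{"dp":[0,0,-10],"dr":[0,0,0],"claw":0.2},{"dp":[0,0,-16],"dr":[0,0,0],"claw":0.2},{"dp":[0,0,-16],"dr":[0,0,0],"claw":0.2},{"dp":[2,5,-16],"dr":[0,0,0],"claw":0.2},{"dp":[8,15,-10],"dr":[0,0,0],"claw":0.2},{"dp":[15,28,0],"dr":[0,0,0],"claw":0.2}]'; python3 -m pendant '[{"dp":[15,30,0],"dr":[0,0,0],"claw":0.2},{"dp":[15,30,0],"dr":[0,0,0],"claw":0.2},{"dp":[15,30,0],"dr":[0,0,0],"claw":0.2},{"dp":[15,30,0],"dr":[0,0,0],"claw":0.2},{"dp":[15,30,0],"dr":[0,0,0],"claw":0.2},{"dp":[15,30,0],"dr":[0,0,0],"claw":0.2},{"dp":[15,30,0],"dr":[0,0,0],"claw":0.2},{"dp":[15,30,0],"dr":[0,0,0],"claw":0.2},{"dp":[15,30,0],"dr":[0,0,0],"claw":0.2},{"dp":[12,25,0],"dr":[0,0,0],"claw":0.2},{"dp":[8,18,0],"dr":[0,0,0],"claw":0.2},{"dp":[4,8,0],"dr":[0,0,0],"claw":0.2},{"dp":[0,0,0],"dr":[0,0,0],"claw":0.2},{"dp":[0,0,0],"dr":[0,0,0],"claw":0.2},{"dp":[0,0,0],"dr":[0,0,0],"claw":0.2}]'; python3 - <<'E'
from h import *
im,d=vision.read_camera("side");cv2.imwrite("pics/side6c.png",cv2.resize(im[100:300,220:440],None,fx=3,fy=3))
im,d=vision.read_camera("top");cv2.imwrite("pics/top6.png",im)
def rep(name,xy,z,rm,tol=.003):
    X=cloud("top",d).reshape(-1,3);r=np.hypot(X[:,0]-xy[0],X[:,1]-xy[1])
    f=X[(r<rm)&(abs(X[:,2]-z)<tol)]
    if len(f)<5: print(name,"few");return
    (cx,cy),rr=cv2.minEnclosingCircle(f[:,:2].astype(np.float32)*1000);print(name,len(f),np.round([cx,cy,rr],1),f[:,2].mean().round(4))
rep("walnut box rim",(.475,-.005),.0605,.055);rep("red lid",(.658,-.139),.067,.055,.004);rep("red knob",(.658,-.139),.101,.03,.005)
rep("blue lid",(.655,.13),.067,.055,.004);rep("blue knob",(.655,.13),.101,.03,.005)
E
```

```text
t: 30.87
position: [0.6353, -0.1004, 0.1534]
orientation: [[-1.0, 0.01, 0.006], [0.01, 1.0, -0.01], [-0.006, -0.01, -1.0]]
force: [0.8, 0.1, -0.3]
gripper_width: 0.0517
t: 32.12
position: [0.4765, 0.2407, 0.1662]
orientation: [[-0.999, 0.008, 0.031], [0.008, 1.0, -0.0], [-0.031, 0.0, -1.0]]
force: [-0.2, -0.2, -0.2]
gripper_width: 0.0515
walnut box rim 470 [476.1  -6.3  44.7] 0.0599
red lid 835 [ 658.7 -138.6   42. ] 0.067
red knob 75 [ 658.5 -138.1   10.5] 0.1005
blue lid 835 [655.2 130.4  43.3] 0.067
blue knob 83 [656.3 130.5  10.9] 0.1007
```

View pics/side6c.png

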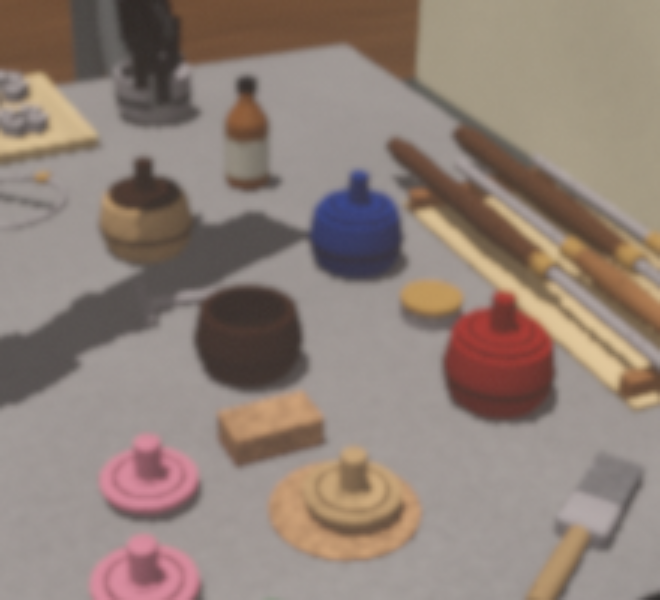

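View pics/top6.png

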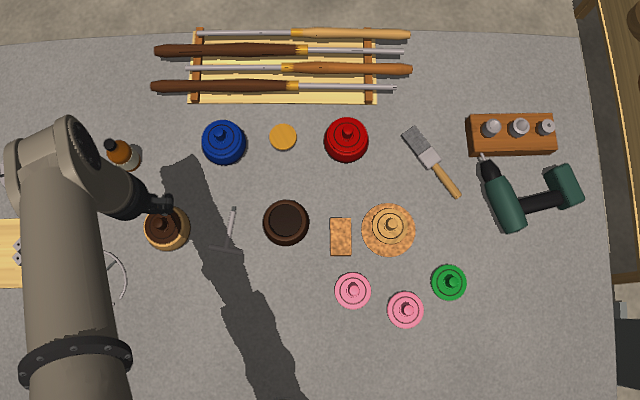

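Red and blue are seated; the walnut box is open. Now the walnut lid.

```bash
python3 -m pendant '[{"dp":[6,3,0],"dr":[0,1.7,-0.4],"claw":0.2},{"dp":[5,3,6],"dr":[0,0,0],"claw":0.2},{"dp":[0,0,10],"dr":[0,0,0],"claw":0.2},{"dp":[0,0,10],"dr":[0,0,0],"claw":0.2},{"dp":[0,0,5],"dr":[0,0,0],"claw":0.2},{"dp":[0,0,0],"dr":[0,0,0],"claw":0.2},{"dp":[0,0,0],"dr":[0,0,0],"claw":0.2}]'
```

```text
t: 32.8
position: [0.4682, 0.2375, 0.1303]
orientation: [[-1.0, 0.017, 0.001], [0.017, 1.0, -0.005], [-0.002, -0.005, -1.0]]
force: [0.5, -0.7, 0.6]
gripper_width: 0.0512
```

```bash
python3 -m pendant '[{"dp":[3.5,9,0],"dr":[-0.3,0,-0.9],"claw":0.2},{"dp":[0,0,4],"dr":[0,0,0],"claw":0.2},{"dp":[0,0,4],"dr":[0,0,0],"claw":0.2},{"dp":[0,0,0],"dr":[0,0,0],"claw":0.2},{"dp":[0,0,0],"dr":[0,0,0],"claw":0.2}]'
```

```text
t: 33.22
position: [0.4647, 0.2483, 0.1217]
orientation: [[-1.0, -0.002, 0.002], [-0.002, 1.0, 0.001], [-0.002, 0.001, -1.0]]
force: [1.0, 1.5, 0.2]
gripper_width: 0.0512
```

```bash
python3 -m pendant '[{"dp":[0,-1,5],"dr":[0,0.1,0],"claw":0.2},{"dp":[0,0,8],"dr":[0,0,0],"claw":0.2},{"dp":[0,0,8],"dr":[0,0,0],"claw":0.2},{"dp":[0,0,8],"dr":[0,0,0],"claw":0.2},{"dp":[0,0,8],"dr":[0,0,0],"claw":0.2},{"dp":[0,0,5],"dr":[0,0,0],"claw":0.2},{"dp":[0,0,2],"dr":[0,0,0],"claw":0.2},{"dp":[0,0,0],"dr":[0,0,0],"claw":0.2},{"dp":[0,0,0],"dr":[0,0,0],"claw":0.2}]'
```

```text
t: 33.97
position: [0.4643, 0.2464, 0.0719]
orientation: [[-1.0, -0.001, -0.001], [-0.001, 1.0, -0.0], [0.001, -0.0, -1.0]]
force: [-0.5, 0.2, 0.2]
gripper_width: 0.0515
```

```bash
python3 -m pendant '[{"dp":[0,0,-1.5],"dr":[0,0,0],"claw":-0.2},{"dp":[0,0,0],"dr":[0,0,0],"claw":-0.3},{"dp":[0,0,0],"dr":[0,0,0],"claw":-0.4},{"dp":[0,0,0],"dr":[0,0,0],"claw":-0.5},{"dp":[0,0,0],"dr":[0,0,0],"claw":-0.8},{"dp":[0,0,0],"dr":[0,0,0],"claw":-1},{"dp":[0,0,0],"dr":[0,0,0],"claw":-1},{"dp":[0,0,0],"dr":[0,0,0],"claw":-1}]'; python3 -m pendant '[{"dp":[0,0,-4],"dr":[0,0,0],"claw":-1},{"dp":[0,0,-6],"dr":[0,0,0],"claw":-1},{"dp":[0,0,-10],"dr":[0,0,0],"claw":-1},{"dp":[0,0,-14],"dr":[0,0,0],"claw":-1},{"dp":[0,0,-14],"dr":[0,0,0],"claw":-1},{"dp":[0,0,-14],"dr":[0,0,0],"claw":-1},{"dp":[0,0,-10],"dr":[0,0,0],"claw":-1},{"dp":[0,-8,-5],"dr":[0,0,0],"claw":-1},{"dp":[-1,-18,0],"dr":[0,0,0],"claw":-1},{"dp":[-1,-26,0],"dr":[0,0,0],"claw":-1},{"dp":[-1,-26,0],"dr":[0,0,0],"claw":-1},{"dp":[-1,-26,0],"dr":[0,0,0],"claw":-1},{"dp":[-1,-26,0],"dr":[0,0,0],"claw":-1},{"dp":[-1,-26,0],"dr":[0,0,0],"claw":-1},{"dp":[-1,-26,0],"dr":[0,0,0],"claw":-1},{"dp":[-1,-26,0],"dr":[0,0,0],"claw":-1},{"dp":[-1,-20,0],"dr":[0,0,0],"claw":-1},{"dp":[0,-12,0],"dr":[0,0,0],"claw":-1},{"dp":[0,-5,0],"dr":[0,0,0],"claw":-1},{"dp":[0,0,0],"dr":[0,0,0],"claw":-1}]'; python3 -m pendant '[{"dp":[0,0,0],"dr":[0,0,0],"claw":-1},{"dp":[0,0,0],"dr":[0,0,0],"claw":-1},{"dp":[0,0,0],"dr":[0,0,0],"claw":-1}]'; python3 - <<'E'
from h import *
im,d=vision.read_camera("side");cv2.imwrite("pics/side7c.png",cv2.resize(im[100:300,220:440],None,fx=3,fy=3))
im,d=vision.read_camera("top")
def rep(name,xy,z,rm,tol=.003):
    X=cloud("top",d).reshape(-1,3);r=np.hypot(X[:,0]-xy[0],X[:,1]-xy[1])
    f=X[(r<rm)&(abs(X[:,2]-z)<tol)]
    if len(f)<5: print(name,"few");return
    (cx,cy),rr=cv2.minEnclosingCircle(f[:,:2].astype(np.float32)*1000);print(name,len(f),np.round([cx,cy,rr],1),f[:,2].mean().round(4))
rep("maple box rim",(.4645,.247),.0605,.055)
E
```

```text
t: 34.63
position: [0.4653, 0.2472, 0.0751]
orientation: [[-1.0, -0.002, 0.002], [-0.001, 1.0, 0.002], [-0.002, 0.002, -1.0]]
force: [-0.2, 0.5, -0.7]
gripper_width: 0.0204
t: 36.3
position: [0.4744, -0.0156, 0.1665]
orientation: [[-1.0, 0.001, 0.012], [0.001, 1.0, 0.005], [-0.012, 0.005, -1.0]]
force: [-0.4, -0.3, -1.0]
gripper_width: 0.0201
t: 36.55
position: [0.4741, -0.0138, 0.1669]
orientation: [[-1.0, -0.001, 0.012], [-0.001, 1.0, 0.007], [-0.012, 0.007, -1.0]]
force: [0.2, -0.6, -0.6]
gripper_width: 0.0206
maple box rim 460 [465.8 248.1  45.3] 0.0599
```

View pics/side7c.png

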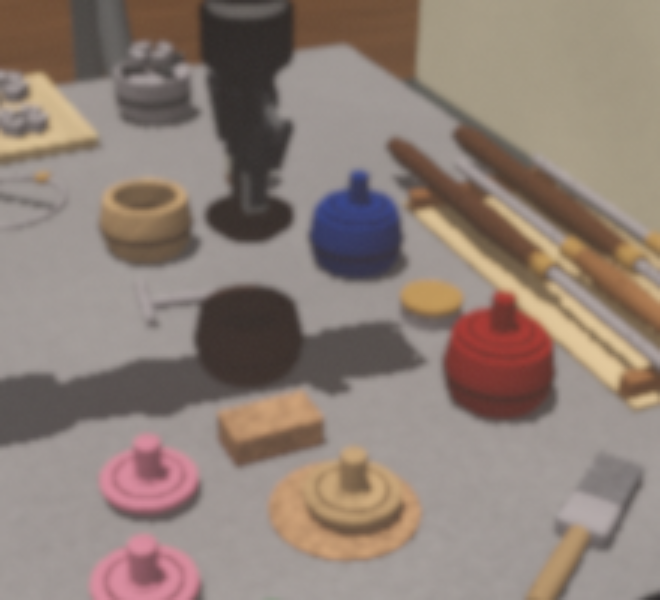

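```bash
python3 -m pendant '[{"dp":[-1,7,0],"dr":[0.4,0.6,0],"claw":-1},{"dp":[0,0,6],"dr":[0,0,0],"claw":-1},{"dp":[0,0,10],"dr":[0,0,0],"claw":-1},{"dp":[0,0,12],"dr":[0,0,0],"claw":-1},{"dp":[0,0,10],"dr":[0,0,0],"claw":-1},{"dp":[0,0,6],"dr":[0,0,0],"claw":-1},{"dp":[0,0,3],"dr":[0,0,0],"claw":-1},{"dp":[0,0,0],"dr":[0,0,0],"claw":-1},{"dp":[0,0,0],"dr":[0,0,0],"claw":-1},{"dp":[0,0,0],"dr":[0,0,0],"claw":-1}]'
```

```text
t: 37.48
position: [0.4745, -0.0009, 0.1134]
orientation: [[-1.0, -0.01, -0.004], [-0.01, 1.0, -0.001], [0.004, -0.001, -1.0]]
force: [-0.3, 0.3, -1.2]
gripper_width: 0.0201
```

```bash
python3 -m pendant '[{"dp":[-1,-5,0],"dr":[0,-0.2,0.4],"claw":-1},{"dp":[0,0,3],"dr":[0,0,0],"claw":-1},{"dp":[0,0,4],"dr":[0,0,0],"claw":-1},{"dp":[0,0,2],"dr":[0,0,0],"claw":-1},{"dp":[0,0,0],"dr":[0,0,0],"claw":-1},{"dp":[0,0,0],"dr":[0,0,0],"claw":-1}]'
```

```text
t: 37.98
position: [0.4774, -0.0071, 0.1053]
orientation: [[-1.0, -0.001, 0.005], [-0.001, 1.0, -0.0], [-0.005, -0.0, -1.0]]
force: [-0.1, -1.0, -1.2]
gripper_width: 0.0199
```

```bash
python3 -m pendant '[{"dp":[1,1,3],"dr":[0,0.25,0],"claw":-1},{"dp":[0,0,4],"dr":[0,0,0],"claw":-1},{"dp":[0,0,2],"dr":[0,0,0],"claw":-1},{"dp":[0,0,0],"dr":[0,0,0],"claw":-1},{"dp":[0,0,0],"dr":[0,0,0],"claw":-1}]'
```

```text
t: 38.4
position: [0.4762, -0.0056, 0.0952]
orientation: [[-1.0, -0.002, -0.001], [-0.002, 1.0, -0.0], [0.001, -0.0, -1.0]]
force: [-0.4, 1.4, -1.1]
gripper_width: 0.0202
```

```bash
python3 -m pendant '[{"dp":[0,0,4],"dr":[0,0,0],"claw":-1},{"dp":[0,0,5],"dr":[0,0,0],"claw":-1},{"dp":[0,0,4],"dr":[0,0,0],"claw":-1},{"dp":[0,0,3],"dr":[0,0,0],"claw":-1},{"dp":[0,0,1],"dr":[0,0,0],"claw":-1},{"dp":[0,0,0],"dr":[0,0,0],"claw":-1}]'; python3 -m pendant '[{"dp":[0,0,0.6],"dr":[0,0,0],"claw":-1},{"dp":[0,0,0.6],"dr":[0,0,0],"claw":-1}]'
```

```text
t: 38.9
position: [0.476, -0.0056, 0.0761]
orientation: [[-1.0, -0.002, -0.001], [-0.002, 1.0, -0.0], [0.001, -0.0, -1.0]]
force: [-0.3, -0.4, -1.1]
gripper_width: 0.0202
t: 39.07
position: [0.4761, -0.0056, 0.0748]
orientation: [[-1.0, -0.002, -0.001], [-0.002, 1.0, -0.0], [0.001, -0.0, -1.0]]
force: [-0.2, -1.1, -0.9]
gripper_width: 0.02
```

```bash
python3 -m pendant '[{"dp":[0,0,0.6],"dr":[0,0,0],"claw":-1},{"dp":[0,0,0.6],"dr":[0,0,0],"claw":-1}]'
```

```text
t: 39.23
position: [0.4761, -0.0056, 0.0747]
orientation: [[-1.0, -0.002, -0.001], [-0.002, 1.0, 0.0], [0.001, 0.0, -1.0]]
force: [-2.5, 0.4, 5.6]
gripper_width: 0.0199
```

```bash
python3 -m pendant '[{"dp":[0,0,0],"dr":[0,0,0],"claw":-0.4},{"dp":[0,0,0],"dr":[0,0,0],"claw":-0.2},{"dp":[0,0,0],"dr":[0,0,0],"claw":0},{"dp":[0,0,0],"dr":[0,0,0],"claw":0.2},{"dp":[0,0,0],"dr":[0,0,0],"claw":0.2},{"dp":[0,0,-5],"dr":[0,0,0],"claw":0.2},{"dp":[0,0,-10],"dr":[0,0,0],"claw":0.2},{"dp":[0,0,-16],"dr":[0,0,0],"claw":0.2},{"dp":[0,0,-16],"dr":[0,0,0],"claw":0.2},{"dp":[0,-5,-14],"dr":[0,0,0],"claw":0.2},{"dp":[0,-15,-6],"dr":[0,0,0],"claw":0.2},{"dp":[1,-25,0],"dr":[0,0,0],"claw":0.2},{"dp":[1,-25,0],"dr":[0,0,0],"claw":0.2},{"dp":[1,-25,0],"dr":[0,0,0],"claw":0.2},{"dp":[1,-25,0],"dr":[0,0,0],"claw":0.2},{"dp":[1,-25,0],"dr":[0,0,0],"claw":0.2},{"dp":[0,-25,0],"dr":[0,0,0],"claw":0.2},{"dp":[0,-20,0],"dr":[0,0,0],"claw":0.2},{"dp":[0,-12,0],"dr":[0,0,0],"claw":0.2},{"dp":[0,-5,0],"dr":[0,0,0],"claw":0.2}]'; python3 -m pendant '[{"dp":[0,0,0],"dr":[0,0,0],"claw":0.2},{"dp":[0,0,0],"dr":[0,0,0],"claw":0.2},{"dp":[0,0,0],"dr":[0,0,0],"claw":0.2}]'
```

```text
t: 40.9
position: [0.4774, -0.2195, 0.1583]
orientation: [[-1.0, -0.011, 0.016], [-0.011, 1.0, -0.001], [-0.016, -0.001, -1.0]]
force: [0.1, -1.0, 0.5]
gripper_width: 0.051
t: 41.15
position: [0.4776, -0.2202, 0.1599]
orientation: [[-1.0, -0.009, 0.018], [-0.009, 1.0, -0.001], [-0.018, -0.001, -1.0]]
force: [0.3, 0.4, -0.2]
gripper_width: 0.0514
```

```bash
python3 -m pendant '[{"dp":[6,-10,0],"dr":[0,1,0.5],"claw":0.2},{"dp":[0,0,8],"dr":[0,0,0],"claw":0.2},{"dp":[0,0,14],"dr":[0,0,0],"claw":0.2},{"dp":[0,0,14],"dr":[0,0,0],"claw":0.2},{"dp":[0,0,14],"dr":[0,0,0],"claw":0.2},{"dp":[0,0,8],"dr":[0,0,0],"claw":0.2},{"dp":[0,0,4],"dr":[0,0,0],"claw":0.2},{"dp":[0,0,0],"dr":[0,0,0],"claw":0.2},{"dp":[0,0,0],"dr":[0,0,0],"claw":0.2}]'; python3 -m pendant '[{"dp":[0,0,0],"dr":[0,0,0],"claw":0.2},{"dp":[0,0,0],"dr":[0,0,0],"claw":0.2}]'
```

```text
t: 41.9
position: [0.4724, -0.2243, 0.093]
orientation: [[-1.0, -0.01, -0.003], [-0.01, 1.0, 0.003], [0.003, 0.003, -1.0]]
force: [0.2, -0.7, 0.8]
gripper_width: 0.0509
t: 42.07
position: [0.473, -0.2243, 0.0937]
orientation: [[-1.0, -0.01, -0.002], [-0.01, 1.0, 0.003], [0.002, 0.003, -1.0]]
force: [-0.7, -0.1, 0.2]
gripper_width: 0.0516
```

```bash
python3 -m pendant '[{"dp":[3,-7,0],"dr":[0.15,-0.1,0.5],"claw":0.2},{"dp":[0,0,5],"dr":[0,0,0],"claw":0.2},{"dp":[0,0,8],"dr":[0,0,0],"claw":0.2},{"dp":[0,0,4],"dr":[0,0,0],"claw":0.2},{"dp":[0,0,0],"dr":[0,0,0],"claw":0.2},{"dp":[0,0,0],"dr":[0,0,0],"claw":0.2}]'
```

```text
t: 42.57
position: [0.471, -0.2335, 0.0769]
orientation: [[-1.0, 0.0, 0.004], [0.0, 1.0, -0.002], [-0.004, -0.002, -1.0]]
force: [0.1, 0.6, 0.6]
gripper_width: 0.0509
```

```bash
python3 -m pendant '[{"dp":[1,2,4],"dr":[-0.1,0.2,0],"claw":0.2},{"dp":[0,0,8],"dr":[0,0,0],"claw":0.2},{"dp":[0,0,8],"dr":[0,0,0],"claw":0.2},{"dp":[0,0,8],"dr":[0,0,0],"claw":0.2},{"dp":[0,0,8],"dr":[0,0,0],"claw":0.2},{"dp":[0,0,5],"dr":[0,0,0],"claw":0.2},{"dp":[0,0,3],"dr":[0,0,0],"claw":0.2},{"dp":[0,0,0],"dr":[0,0,0],"claw":0.2},{"dp":[0,0,0],"dr":[0,0,0],"claw":0.2}]'
```

```text
t: 43.32
position: [0.4691, -0.2302, 0.0266]
orientation: [[-1.0, -0.001, -0.003], [-0.001, 1.0, 0.001], [0.003, 0.001, -1.0]]
force: [-0.2, 0.8, -0.1]
gripper_width: 0.0512
```

```bash
python3 -m pendant '[{"dp":[0,0,-1.5],"dr":[0,0,0],"claw":-0.2},{"dp":[0,0,0],"dr":[0,0,0],"claw":-0.3},{"dp":[0,0,0],"dr":[0,0,0],"claw":-0.4},{"dp":[0,0,0],"dr":[0,0,0],"claw":-0.5},{"dp":[0,0,0],"dr":[0,0,0],"claw":-0.8},{"dp":[0,0,0],"dr":[0,0,0],"claw":-1},{"dp":[0,0,0],"dr":[0,0,0],"claw":-1},{"dp":[0,0,0],"dr":[0,0,0],"claw":-1}]'; python3 -m pendant '[{"dp":[0,0,-4],"dr":[0,0,0],"claw":-1},{"dp":[0,0,-6],"dr":[0,0,0],"claw":-1},{"dp":[0,0,-12],"dr":[0,0,0],"claw":-1},{"dp":[0,0,-16],"dr":[0,0,0],"claw":-1},{"dp":[0,0,-18],"dr":[0,0,0],"claw":-1},{"dp":[0,0,-18],"dr":[0,0,0],"claw":-1},{"dp":[0,0,-18],"dr":[0,0,0],"claw":-1},{"dp":[0,0,-18],"dr":[0,0,0],"claw":-1},{"dp":[0,0,-16],"dr":[0,0,0],"claw":-1},{"dp":[0,0,-12],"dr":[0,0,0],"claw":-1},{"dp":[0,0,-5],"dr":[0,0,0],"claw":-1},{"dp":[0,0,0],"dr":[0,0,0],"claw":-1}]'
```

```text
t: 43.98
position: [0.4704, -0.2309, 0.0298]
orientation: [[-1.0, -0.001, 0.001], [-0.001, 1.0, 0.0], [-0.001, 0.0, -1.0]]
force: [-0.4, -0.9, -1.4]
gripper_width: 0.0198
t: 44.98
position: [0.4689, -0.2313, 0.184]
orientation: [[-1.0, 0.001, 0.001], [0.001, 1.0, 0.0], [-0.001, 0.0, -1.0]]
force: [0.7, -0.3, -0.2]
gripper_width: 0.0199
```

```bash
python3 -m pendant '[{"dp":[0,8,0],"dr":[0,0,0],"claw":-1},{"dp":[0,18,0],"dr":[0,0,0],"claw":-1},{"dp":[0,28,0],"dr":[0,0,0],"claw":-1},{"dp":[0,30,0],"dr":[0,0,0],"claw":-1},{"dp":[0,30,0],"dr":[0,0,0],"claw":-1},{"dp":[0,30,0],"dr":[0,0,0],"claw":-1},{"dp":[0,30,0],"dr":[0,0,0],"claw":-1},{"dp":[0,30,0],"dr":[0,0,0],"claw":-1},{"dp":[0,30,0],"dr":[0,0,0],"claw":-1},{"dp":[0,30,0],"dr":[0,0,0],"claw":-1},{"dp":[0,30,0],"dr":[0,0,0],"claw":-1}]'; python3 -m pendant '[{"dp":[0,30,0],"dr":[0,0,0],"claw":-1},{"dp":[0,30,0],"dr":[0,0,0],"claw":-1},{"dp":[0,30,0],"dr":[0,0,0],"claw":-1},{"dp":[0,28,0],"dr":[0,0,0],"claw":-1},{"dp":[0,22,0],"dr":[0,0,0],"claw":-1},{"dp":[0,15,0],"dr":[0,0,0],"claw":-1},{"dp":[0,8,0],"dr":[0,0,0],"claw":-1},{"dp":[0,0,0],"dr":[0,0,0],"claw":-1},{"dp":[0,0,0],"dr":[0,0,0],"claw":-1},{"dp":[0,0,0],"dr":[0,0,0],"claw":-1}]'
```

```text
t: 45.9
position: [0.4609, 0.0711, 0.1738]
orientation: [[-1.0, 0.019, -0.017], [0.019, 1.0, -0.005], [0.017, -0.005, -1.0]]
force: [0.1, 1.5, -0.7]
gripper_width: 0.0201
t: 46.73
position: [0.4479, 0.2535, 0.1617]
orientation: [[-0.999, -0.001, -0.04], [-0.001, 1.0, -0.009], [0.04, -0.009, -0.999]]
force: [0.5, -0.4, -0.2]
gripper_width: 0.0203
```

```bash
python3 -m pendant '[{"dp":[-8,-3,0],"dr":[-0.3,-1.1,0],"claw":-1},{"dp":[-8,-2,0],"dr":[-0.2,-1,0],"claw":-1},{"dp":[0,0,0],"dr":[0,0,0],"claw":-1},{"dp":[0,0,0],"dr":[0,0,0],"claw":-1},{"dp":[0,0,0],"dr":[0,0,0],"claw":-1}]'
```

```text
t: 47.15
position: [0.4672, 0.2408, 0.1615]
orientation: [[-1.0, 0.01, 0.001], [0.01, 1.0, -0.003], [-0.001, -0.003, -1.0]]
force: [-0.3, 1.0, -0.3]
gripper_width: 0.0204
```

```bash
python3 -m pendant '[{"dp":[0.5,7,0],"dr":[-0.15,0,-0.5],"claw":-1},{"dp":[0,0,6],"dr":[0,0,0],"claw":-1},{"dp":[0,0,10],"dr":[0,0,0],"claw":-1},{"dp":[0,0,12],"dr":[0,0,0],"claw":-1},{"dp":[0,0,8],"dr":[0,0,0],"claw":-1},{"dp":[0,0,6],"dr":[0,0,0],"claw":-1},{"dp":[0,0,3],"dr":[0,0,0],"claw":-1},{"dp":[0,0,0],"dr":[0,0,0],"claw":-1},{"dp":[0,0,0],"dr":[0,0,0],"claw":-1},{"dp":[0,0,0],"dr":[0,0,0],"claw":-1}]'
```

```text
t: 47.98
position: [0.4658, 0.249, 0.1113]
orientation: [[-1.0, -0.001, -0.001], [-0.001, 1.0, -0.0], [0.001, -0.0, -1.0]]
force: [0.0, 0.1, 0.3]
gripper_width: 0.0203
```

```bash
python3 -m pendant '[{"dp":[-0.5,-1,3],"dr":[0,0,0],"claw":-1},{"dp":[0,0,5],"dr":[0,0,0],"claw":-1},{"dp":[0,0,4],"dr":[0,0,0],"claw":-1},{"dp":[0,0,2],"dr":[0,0,0],"claw":-1},{"dp":[0,0,0],"dr":[0,0,0],"claw":-1},{"dp":[0,0,0],"dr":[0,0,0],"claw":-1}]'
```

```text
t: 48.48
position: [0.4677, 0.2483, 0.0973]
orientation: [[-1.0, -0.0, 0.002], [-0.0, 1.0, 0.002], [-0.002, 0.002, -1.0]]
force: [0.5, 0.2, -0.6]
gripper_width: 0.0203
```

```bash
python3 - <<'E'
from h import *
im,d=vision.read_camera("side");cv2.imwrite("pics/side8c.png",cv2.resize(im[120:220,220:340],None,fx=5,fy=5))
E
```

```text
(no output)
```

View pics/side8c.png

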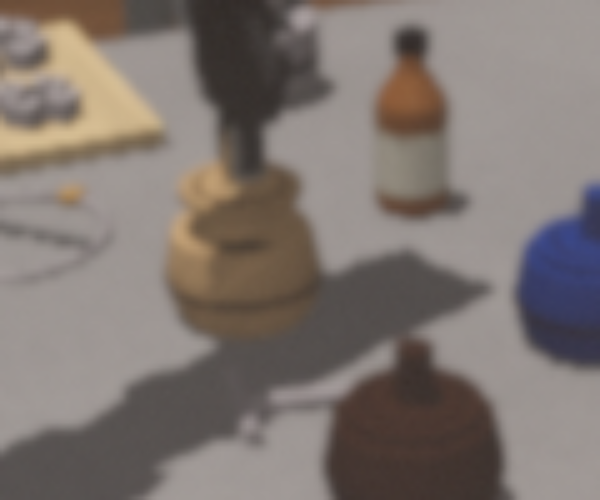

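The picture shows the maple lid hovering centred over the maple box, and the walnut lid seated on its box at bottom right. Lowering now.

```bash
python3 -m pendant '[{"dp":[1,0,4],"dr":[0.1,0.1,0],"claw":-1},{"dp":[0,0,5],"dr":[0,0,0],"claw":-1},{"dp":[0,0,4],"dr":[0,0,0],"claw":-1},{"dp":[0,0,2.5],"dr":[0,0,0],"claw":-1},{"dp":[0,0,1],"dr":[0,0,0],"claw":-1},{"dp":[0,0,0],"dr":[0,0,0],"claw":-1}]'; python3 -m pendant '[{"dp":[0,0,0.8],"dr":[0,0,0],"claw":-1},{"dp":[0,0,0.6],"dr":[0,0,0],"claw":-1}]'
```

```text
t: 49.03
position: [0.4665, 0.2485, 0.0791]
orientation: [[-1.0, -0.001, 0.0], [-0.001, 1.0, -0.0], [-0.0, -0.0, -1.0]]
force: [0.5, -0.3, -0.4]
gripper_width: 0.0199
t: 49.2
position: [0.4666, 0.2485, 0.0775]
orientation: [[-1.0, -0.001, 0.0], [-0.001, 1.0, -0.0], [-0.0, -0.0, -1.0]]
force: [-1.0, -1.0, 0.8]
gripper_width: 0.0201
```

```bash
python3 -m pendant '[{"dp":[0,0,0.6],"dr":[0,0,0],"claw":-1},{"dp":[0,0,0.6],"dr":[0,0,0],"claw":-1}]'
```

```text
t: 49.37
position: [0.4668, 0.2486, 0.0764]
orientation: [[-1.0, -0.001, 0.001], [-0.001, 1.0, 0.0], [-0.001, 0.0, -1.0]]
force: [-0.1, -0.7, -0.2]
gripper_width: 0.0201
```

```bash
python3 -m pendant '[{"dp":[0,0,0.6],"dr":[0,0,0],"claw":-1},{"dp":[0,0,0.6],"dr":[0,0,0],"claw":-1}]';python3 -m pendant '[{"dp":[0,0,0.6],"dr":[0,0,0],"claw":-1},{"dp":[0,0,0.6],"dr":[0,0,0],"claw":-1}]'
```

```text
t: 49.53
position: [0.467, 0.2487, 0.0753]
orientation: [[-1.0, -0.001, 0.001], [-0.001, 1.0, 0.0], [-0.001, 0.0, -1.0]]
force: [0.3, -0.5, 0.3]
gripper_width: 0.0202
t: 49.7
position: [0.4671, 0.2487, 0.0752]
orientation: [[-1.0, -0.001, 0.001], [-0.001, 1.0, 0.001], [-0.001, 0.001, -1.0]]
force: [-1.9, -1.8, 5.0]
gripper_width: 0.0203
```

Contact at the seated height. Release and retreat, away from the view.

```bash
python3 -m pendant '[{"dp":[0,0,0],"dr":[0,0,0],"claw":-0.4},{"dp":[0,0,0],"dr":[0,0,0],"claw":-0.2},{"dp":[0,0,0],"dr":[0,0,0],"claw":0},{"dp":[0,0,0],"dr":[0,0,0],"claw":0.2},{"dp":[0,0,0],"dr":[0,0,0],"claw":0.2},{"dp":[0,0,-5],"dr":[0,0,0],"claw":0.2},{"dp":[0,0,-10],"dr":[0,0,0],"claw":0.2},{"dp":[0,0,-16],"dr":[0,0,0],"claw":0.2},{"dp":[0,0,-18],"dr":[0,0,0],"claw":0.2},{"dp":[0,0,-18],"dr":[0,0,0],"claw":0.2},{"dp":[0,0,-18],"dr":[0,0,0],"claw":0.2},{"dp":[0,0,-18],"dr":[0,0,0],"claw":0.2},{"dp":[10,10,-10],"dr":[0,0,0],"claw":0.2},{"dp":[20,20,0],"dr":[0,0,0],"claw":0.2},{"dp":[20,20,0],"dr":[0,0,0],"claw":0.2},{"dp":[20,20,0],"dr":[0,0,0],"claw":0.2},{"dp":[20,20,0],"dr":[0,0,0],"claw":0.2},{"dp":[20,20,0],"dr":[0,0,0],"claw":0.2},{"dp":[10,10,0],"dr":[0,0,0],"claw":0.2},{"dp":[0,0,0],"dr":[0,0,0],"claw":0.2}]'; python3 - <<'E'
from h import *
im2,d2=vision.read_camera("side");cv2.imwrite("pics/side9c.png",cv2.resize(im2[100:300,220:440],None,fx=3,fy=3))
im,d=vision.read_camera("top");cv2.imwrite("pics/top9.png",im)
X=cloud("top",d).reshape(-1,3)
for n,xy in dict(maple=(.4655,.248),walnut=(.476,-.006),red=(.658,-.139),blue=(.655,.13)).items():
    r=np.hypot(X[:,0]-xy[0],X[:,1]-xy[1])
    k=X[(r<.03)&(abs(X[:,2]-.101)<.006)];f=X[(r<.036)&(r>.016)&(abs(X[:,2]-.067)<.008)]
    A=np.c_[f[:,:2]-xy,np.ones(len(f))];s=np.linalg.lstsq(A,f[:,2],rcond=None)[0]
    print(n,len(k),k.mean(0).round(4),"flange z",np.median(f[:,2]).round(4),"slope deg",np.degrees(s[:2]).round(2))
E
```

```text
t: 51.37
position: [0.3478, 0.3726, 0.2067]
orientation: [[-1.0, 0.01, 0.015], [0.01, 1.0, 0.01], [-0.015, 0.01, -1.0]]
force: [-0.7, 0.4, -0.2]
gripper_width: 0.0509
maple 85 [0.466  0.248  0.1002] flange z 0.0671 slope deg [ 0.44 -0.11]
walnut 93 [ 0.4772 -0.0052  0.1002] flange z 0.0671 slope deg [ 0.17 -0.14]
red 77 [ 0.6581 -0.1382  0.1003] flange z 0.067 slope deg [0.11 0.26]
blue 89 [0.6554 0.1303 0.1006] flange z 0.0671 slope deg [1.04 0.42]
```

View pics/side9c.png

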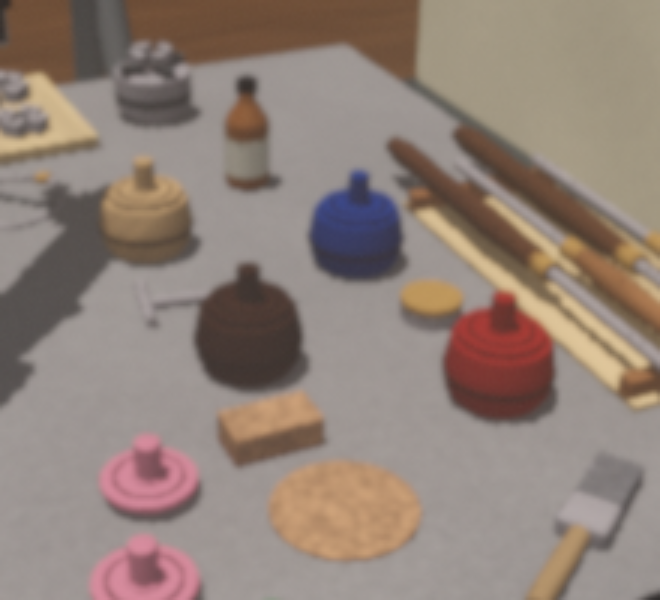

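View pics/top9.png

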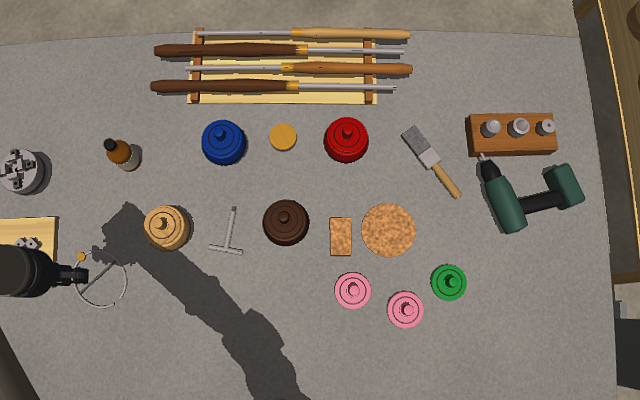

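```bash
python3 - <<'E'
from h import *
D=np.load("top0.npy")
def go(d,t):
  X=cloud("top",d).reshape(-1,3)
  for n,xy in dict(maple=(.4655,.248),walnut=(.476,-.006),red=(.658,-.139),blue=(.655,.13)).items():
    r=np.hypot(X[:,0]-xy[0],X[:,1]-xy[1])
    f=X[(r<.036)&(r>.016)&(abs(X[:,2]-.067)<.006)&(X[:,0]<xy[0]+.008)]
    A=np.c_[f[:,:2]-xy,np.ones(len(f))];s=np.linalg.lstsq(A,f[:,2],rcond=None)[0]
    print(t,n,len(f),"slope deg",np.degrees(s[:2]).round(2))
go(D,"start")
go(np.median([vision.read_camera("top")[1] for _ in range(8)],0),"now")
print(readout.get_state()['qvel'].round(3))
E
```

```text
start maple 429 slope deg [1.24 0.41]
start walnut 465 slope deg [0.67 0.08]
start red 412 slope deg [0.95 0.06]
start blue 398 slope deg [0.66 0.03]
now maple 436 slope deg [0.56 0.16]
now walnut 466 slope deg [0.83 0.21]
now red 414 slope deg [0.71 0.13]
now blue 411 slope deg [0.78 0.14]
[-0.003  0.001 -0.008 -0.001 -0.    -0.    -0.001]
```

The slopes now match the untouched lids at the start, so the small slope is a camera bias and all four lids are level. Handing in.

```bash
python3 -c "
from station import robot
print(robot.finish_job())"
```

```text
the job is handed in; nothing more can be done
None
```

All four lids are back on the boxes of their own colour, and I handed the job in at about 52 s of the 128 s allowed.

**What I did:** I parked the maple lid on the cork pad. Then I moved blue onto blue, red onto red and walnut onto walnut, and finally maple from the pad onto maple. I lowered each lid under control until light contact (10 N or less on the wrist) before opening the fingers.

**Last checks:**
- **Seating:** each flange top was at 67 mm and each knob top at about 100 mm, which are the seated heights.
- **Placement:** the lid centres are within about 2 mm of the mouth centres I measured, and the boxes' positions are unchanged within about 1–2 mm.
- **Surroundings:** the pad is empty and the pink and green look-alikes are untouched. The gripper was clear of everything.

**One check disagreed at first:** a single depth frame put the blue lid at about 1° of tilt. An average of 8 frames gave 0.6–0.8° for all four lids. The untouched lids at the start also read 0.7–1.2°, so I took this as camera bias rather than a badly seated lid.

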